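# Strip the clamp stack and free the bracket

### The job

Free the bracket from the fixture on the bench: turn the handled nut in line with the head of the stud and take it off, then take off the spacer, setting each down in the open tray without dropping it. Then slide the bracket along the board, without lifting it, off the stud and square up against the stop bar. Take the pieces off strictly in that order, one at a time, and leave the other things on the bench where they are.

Things in the scene. Friction and masses are not known exactly. Their poses are not given: they have to be found in the camera images.
- fixture: Fixed black board lying flat, 130 (its x) x 270 (its y) x 10 mm; origin under its centre, z up. The stud stands on it at x=0, y=+70 mm and the stop bar lies at its -y end; the bracket slides toward the board's -y.
- stud_top (a point): Middle of the top of the stud's T head, 74 mm above the bench; axes as the board's. The steel stud: shank 32 mm across up to 48 mm above the bench, neck 11 mm across up to 64 mm, T head 30 mm long (along x) x 11 mm wide (y) from 64 to 74 mm.
- stop (a point): Middle of the stop bar's face, on the side of the stud, 10 mm above the board's top (board's y=-107 mm). The aluminium bar lies across the whole board along x, 15 mm wide, 20 mm high above the board.
- nut: Dark steel nut on top of the stack: a plate 68 (its x) x 46 (its y) x 8 mm with a slot through it, 36 mm (x) by 16 mm (y), and a handle bar along x above it. Origin at the centre of the plate's underside, z up; it rests loose on the spacer, underside 52 mm above the bench. About 0.15 kg, not threaded.
- nut_bar (a point): Middle of the nut's handle bar, 41 mm above its underside; axes as the nut's. Bar 68 mm long (x), 13 mm wide (y), 14 mm high, on a post at each end, open between. At the start the bar is turned 0.6 to 1.4 rad counter-clockwise (from above) from the board's x; the nut lifts off only with bar and slot along the T head, within about 0.15 rad.
- spacer: Round aluminium spacer under the nut: body 58 mm across, 30 mm high, on a boss 47 mm across, 9 mm high; bore 37 mm right through. Origin at the centre of the boss's underside, z up. The body rests on the bracket, 22 mm above the bench; the boss sits in the bracket's window and stops it from sliding. With the nut off it lifts straight up over the T head. 0.16 kg.
- bracket: Grey L bracket, about 0.55 kg, flat on the board: plate 90 (its x) x 144 (y=-92 to +52 mm) x 12 mm, a 50 mm square window around the origin and a 36 mm wide slot from it out through the +y end; upright flange at the -y end. Origin on the underside, at the start on the stud's axis, axes within 0.03 rad of the board's. Against the stop it lies 85 mm from the start, at the board's y=-15 mm.
- flange_face (a point): Middle of the bracket flange's inner face (bracket's y=-84 mm, 35 mm above its underside), axes as the bracket's. Flange 90 mm wide, 8 mm thick, its top 60 mm above the underside; a push on this face toward -y slides the bracket.
- tray: Open tray, fixed, 120 (its x) x 190 (its y) mm outside, 25 mm high, wall and floor 5 mm; origin under its centre. It and the container may be found in each other's places.
- container: Closed box with a lid, fixed, 120 x 190 x 44 mm, origin under its centre; the tape roll lies on it. Not the tray.
- meter: Bystander: flat handheld meter, 75 x 190 x 32 mm, origin under its centre.
- driver: Bystander: screwdriver 180 mm long, lying on the bench.
- marker: Bystander: marker pen, 16 x 120 x 14 mm, origin under its centre.
- tape: Bystander: tape roll, 64 mm across, 20 mm high, on the container's lid.
- steel_ring: Bystander: flat steel ring, 80 mm across, 12 mm high, on the bench; not the spacer.
- cup: Bystander: white mug, 80 mm across, 90 mm high.
- wrench: Bystander: wrench 170 mm long, lying on the bench.
Not all that is in view belongs to the job. Leave any blue or pink look-alike of the bracket alone.

How it is judged:
By the outcome, as a careful person would: the job done as asked, in the order asked, and still so for the second after the job is handed in, with the robot touching nothing.
It also fails if it takes over 72 s, if anything falls off the work surface, if the arm or the gripper's body presses on something with over 40 N, if the wrist force passes 120 N, or if a joint passes its speed limit or range.

### The arm

A 6-joint arm with a two-finger parallel gripper is mounted at the origin on the work surface. World frame = base frame: x ahead of the robot, y to its left, z up, the work surface at z = 0. Lengths are in m, angles in rad, forces in N, time in s.
With the tool pointing down it reaches from about 0.15 to 0.775 m from the base axis. Payload 6.1 kg.
Tool frame: the origin (TCP) lies at the very end of the fingers, on their centre line; the grasp point (between the pads) lies robot.pinch_z behind it (robot.pinch_z is the distance from the TCP to the grasp point, in m); x points along the fingers, y is the direction in which the jaws open and shut, and the axes are right-handed (so a half turn about x gives the same grasp; the last joint's range is limited). The gripper opens to 85 mm and grips with 20 to 120 N. Pads are 22 mm wide; open, the fingers measure 114 mm over their backs; the gripper's body (76 mm by 85 mm) begins 54 mm behind the grasp point. The pads swing forward as they close: fully open they stand 13 mm farther back than shut.
Start: joints at [-1.15, 0.126, -0.04, 1.405, 0, 1.571], TCP at [0.214, -0.479, 0.198] pointing down, gripper open.
Joint ranges: [-2.72, 2.72], [-0.95, 1.95], [-1.27, 1.35], [-1.78, 2.02], [-1.46, 1.47], [-3.14, 3.14]. Speed limits (rad/s): [2.39, 2.39, 3.01, 3.14, 3.14, 3.14].

### API

Orientations are given as a 3x3 rotation matrix whose columns are the frame's x, y, z axes.
In Python, from plant import robot, vision, models gives the robot as it stands. The module is installed in compiled form; this text tells all that it offers.
- The arm moves only by the shell command python3 -m creep 'ROWS' [FORCE]. ROWS is JSON, a list of rows, each an object with "delta_pos": the shift along the world's x, y, z in units of 25 mm (1.0 is 25 mm), a list of three; "angular": the turn, a rotation vector about the world's x, y, z in degrees, a list of three; "gripper": the opening, from -1 (shut) to 1 (fully open). A call has 1 to 8 rows; each row is the pose to reach, as a shift and turn from the pose commanded when the call began; what a row does not reach only later rows make up. A row lasts 1/12 s, in which the tool goes at most 41.7 mm and 7.16 degrees, less where a joint would pass 70% of its speed; a pose out of reach is approached as far as the arm can. A call with a gripper value outside its range is refused whole. The fingers move at their own pace and stop on an object; FORCE is the grip in N (left out, the last holds). Time passes only in rows, so rows that repeat a pose let the fingers close. It gives the time, the measured TCP pose, the force and the opening at its end, in the units of the state.
- robot.get_state(): the state, without advancing time (a new reading comes with each control period).
- vision.read_camera(name): name is "scene" or "top" or "wrist"; returns (picture, depth): 384x512x3 uint8, red, green, blue; 384x512 float32, m along the optical axis (not along the pixel's ray), 0 where there is no reading.
- vision.get_calibration(name): a dict with "fx", "fy", "cx", "cy" (pixels), "dist" ([k1, k2, p1, p2, k3] as OpenCV has them; the pictures are not rectified), "R" (3x3) and "t" (3): a world point X has camera coordinates R X + t; the wrist camera has in their place "hand_eye" (4x4, takes a point from camera to tool coordinates, whose origin is the TCP and whose axes are the tool frame's). Camera axes: x right, y down, z forward; pixel columns grow to the right and rows downward; lengths in m; the calibration is good to about 2 mm. A picture is of the moment at which its call begins: read the wrist's pose just before it. get_calibration takes no time and is no camera call.
- robot.sign_off(): hands the job in, once; it reports no verdict.
Trained networks look in the newest picture that a camera, given by its name, has taken for a name from the list of things; names that differ only in an ending like _2 or _b are one class to them, and where a whole thing is asked for, a point or a joint stands for the part that bears it (a point fixed in the world has none). Each returns a list of dicts, best first, with "confidence" (0 to 1); they miss things now and then, are a little off and sometimes report something else, mostly with a low value. They report only what shows in the picture. A call takes as long as a camera call. They do not tell look-alikes from the thing itself.
- models.boxes_of(camera, thing): "at" ([x, y, z] in m, in world coordinates, good to about 4 mm: the middle of the surface that is visible of it).
- models.spot_point(camera, thing): "at" ([x, y, z] in m, in world coordinates, good to about 4 mm: a listed point, or the origin of a listed thing).
The state is a dict: "time_s": time; "qpos": joint angles; "joint_vel": joint speeds; "effort": joint torques, N m; "tcp_pos": TCP position; "ee_rot": TCP orientation; "force": force on the tool from outside, world axes, zero at the start; "moment": the same for the moment, N m; "opening": finger opening in m.
Only numpy, scipy, OpenCV 4.12 (cv2) and the standard library are available. Lean on these libraries where they do the work, as an engineer would, in place of code of your own. Each camera call takes 0.05 s, during which the arm holds its last target.

## Working session

There is one attempt and no reset: what is moved stays moved. The work goes in short steps, Python scripts to look and compute and a shell command to move; the robot and the scene stay as the last step left them, time stands still between calls to the robot, and variables do not carry over. Pictures are saved under pics/ and viewed, and the job is handed in when it is done.

```bash
mkdir -p pics; ls; python3 - <<'E'
from plant import robot, vision, models
import cv2
s=robot.get_state()
print(s['time_s'],s['tcp_pos'],s['ee_rot'],s['opening'],robot.pinch_z)
for c in ['scene','top']:
    p,d=vision.read_camera(c); cv2.imwrite(f'pics/{c}0.png',p[:,:,::-1])
E
```

```text
pics
0.0 [ 0.21427435 -0.47877846  0.19712413] [[-6.38053570e-04  4.08497153e-01 -9.12759371e-01]
 [ 1.47229260e-03 -9.12758183e-01 -4.08497651e-01]
 [-9.99998713e-01 -1.60449225e-03 -1.90387170e-05]] 0.08523105264876606 0.0187
```

View pics/scene0.png

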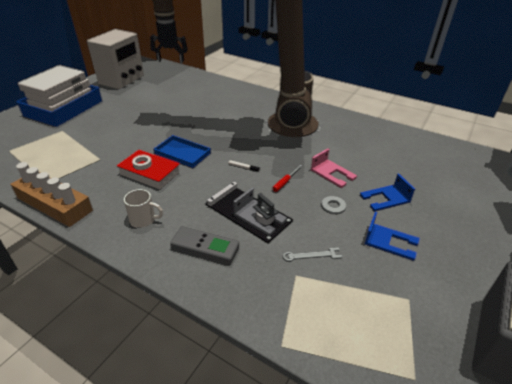

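View pics/top0.png

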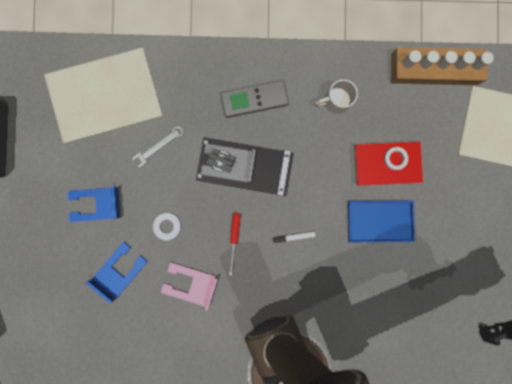

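The top view has the fixture at (245,167) with the nut at about (225,160). The open blue tray is at (380,221), and the closed red container with the tape on it is at (390,163). The bracket look-alikes are blue at (95,204) and (118,272), and pink at (190,285). The steel ring is at (166,227). The grey bracket on the black board is the one to work on.

```bash
cat > h.py <<'E'
import numpy as np, cv2
from plant import robot, vision, models
def K(c): return np.array([[c['fx'],0,c['cx']],[0,c['fy'],c['cy']],[0,0,1.]]),np.array(c['dist'],float)
def ext(name,s=None):
    c=vision.get_calibration(name)
    if name=='wrist':
        s=s or robot.get_state(); T=np.eye(4);T[:3,:3]=s['ee_rot'];T[:3,3]=s['tcp_pos']
        W=np.linalg.inv(T@np.array(c['hand_eye'])); return c,W[:3,:3],W[:3,3]
    return c,np.array(c['R']),np.array(c['t']).reshape(3)
def cloud(name,d,s=None):
    c,R,t=ext(name,s);k,di=K(c);h,w=d.shape
    uv=np.stack(np.meshgrid(np.arange(w),np.arange(h)),-1).reshape(-1,1,2).astype(float)
    n=cv2.undistortPoints(uv,k,di).reshape(h,w,2)
    P=np.concatenate([n*d[...,None],d[...,None]],-1)
    return (P-t)@R
def pix(name,X,s=None):
    c,R,t=ext(name,s);k,di=K(c)
    return cv2.projectPoints(np.atleast_2d(np.array(X,float)),cv2.Rodrigues(R)[0],t,k,di)[0].reshape(-1,2)
E
python3 - <<'E'
from h import *
np.set_printoptions(precision=4,suppress=True)
p,d=vision.read_camera('top')
np.savez('top0.npz',p=p,d=d)
for n in ['stud_top','nut_bar','fixture','stop','tray','flange_face','bracket']:
    for r in models.spot_point('top',n)[:3]: print(n,np.array(r['at']),r['confidence'])
P=cloud('top',d)
for uv in [(245,180),(270,170),(287,172),(380,221),(352,221),(227,160),(225,150)]:
    print(uv,P[uv[1],uv[0]],d[uv[1],uv[0]])
c=p[130:200,185:300,::-1]; cv2.imwrite('pics/fixcrop.png',cv2.resize(c,None,fx=6,fy=6,interpolation=cv2.INTER_CUBIC))
print(robot.get_state()['time_s'])
E
```

```text
stud_top [0.6122 0.2105 0.0715] 0.92
nut_bar [0.6053 0.212  0.0901] 0.86
nut_bar [ 0.7961  0.113  -0.    ] 0.2
fixture [ 0.5952  0.1415 -0.0001] 0.59
fixture [0.7936 0.1137 0.0005] 0.38
stop [0.5805 0.0378 0.0213] 0.71
tray [ 0.4468 -0.2585 -0.0014] 0.8
tray [0.5808 0.0357 0.0192] 0.16
flange_face [0.5973 0.1231 0.0485] 0.98
flange_face [0.233  0.2342 0.0316] 0.81
flange_face [0.4901 0.5113 0.0362] 0.74
bracket [0.4747 0.5994 0.0009] 0.95
bracket [0.3012 0.4843 0.0012] 0.95
bracket [0.2589 0.312  0.0028] 0.92
(245, 180) [0.5573 0.1395 0.0211] 1.4383408
(270, 170) [0.589  0.0666 0.0088] 1.4538537
(287, 172) [0.584  0.0167 0.0096] 1.4540342
(380, 221) [ 0.4455 -0.2616 -0.0013] 1.4653188
(352, 221) [ 0.4441 -0.1771  0.0051] 1.4568043
(227, 160) [0.606  0.1912 0.0999] 1.3606551
(225, 150) [0.6434 0.1992 0.0216] 1.4403149
0.5
```

View pics/fixcrop.png

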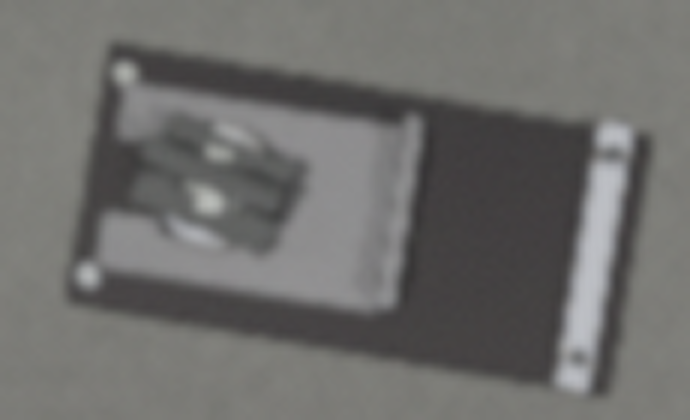

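```bash
python3 - <<'E'
from h import *
np.set_printoptions(precision=4,suppress=True)
z=np.load('top0.npz');d=z['d'];p=z['p']
c,R,t=ext('top');k,di=K(c);C=-R.T@t
def onz(uv,zz):
    n=cv2.undistortPoints(np.array(uv,float).reshape(-1,1,2),k,di).reshape(-1,2)
    r=np.c_[n,np.ones(len(n))]@R
    return C+r*((zz-C[2])/r[:,2])[:,None]
cr=np.array([(110,45),(650,135),(605,395),(70,300)])/6+[185,130]-0.4
W=onz(cr,0.01);print(W)
for a,b in [(0,1),(1,2),(2,3),(3,0)]:
    v=W[b]-W[a];print(np.linalg.norm(v),np.degrees(np.arctan2(v[1],v[0])))
print('centre',W.mean(0))
# bar by depth
P=cloud('top',d);sel=(abs(P[...,0]-.61)<.06)&(abs(P[...,1]-.21)<.06)&(P[...,2]>.09)
Q=P[sel];print(len(Q),Q.mean(0));u,s,vt=np.linalg.svd(Q[:,:2]-Q[:,:2].mean(0));print(vt,np.degrees(np.arctan2(vt[0,1],vt[0,0])),s/np.sqrt(len(Q))*12**.5)
# tray by blue
hsv=cv2.cvtColor(p,cv2.COLOR_RGB2HSV);m=cv2.inRange(hsv,(100,100,30),(125,255,255));n,l,st,ce=cv2.connectedComponentsWithStats(m)
for i in range(1,n):
    if st[i,4]>300:
        rc=cv2.minAreaRect(np.argwhere(l==i)[:,::-1].astype(np.float32));print(st[i],ce[i]);
        W=onz(cv2.boxPoints(rc),.025);print(W.mean(0),W[:,:2].tolist())
print(vision.get_calibration('wrist')['hand_eye'], vision.get_calibration('wrist')['fx'])
E
```

```text
[[0.6813 0.2648 0.01  ]
 [0.6429 0.0001 0.01  ]
 [0.5152 0.0203 0.01  ]
 [0.5564 0.2814 0.01  ]]
0.2674440344943471 -98.25870415306696
0.1293047763882227 171.04094877540226
0.2643552738969493 81.04507098594964
0.12609216075078175 -7.564471095480131
centre [0.599  0.1416 0.01  ]
121 [0.6095 0.2101 0.0995]
[[-0.3756 -0.9268]
 [ 0.9268 -0.3756]] -112.06155441217473 [0.0679 0.0135]
[  68  187   52   35 1162] [ 97.1299 203.8812]
[0.4792 0.5717 0.025 ] [[0.516140208362481, 0.6486092128158432], [0.5311123749774332, 0.5049520847350095], [0.4421185483739146, 0.4948878639001596], [0.4275170796936583, 0.6382012735148946]]
[ 348  201   67   41 2693] [381.1229 221.0004]
[ 0.446  -0.2569  0.025 ] [[0.5020093150304651, -0.1602418942590328], [0.5057005808633503, -0.3528105270386777], [0.3898424430510668, -0.35313457574522916], [0.3864399745683732, -0.16128700803657015]]
[  86  242   61   61 1357] [114.0339 275.6625]
[0.2859 0.4995 0.025 ] [[0.2559933724417558, 0.5870321269712255], [0.3770229787244548, 0.48175306450641675], [0.31560418460214174, 0.4118527029104906], [0.19505314922013212, 0.5175220675378596]]
[[-0.0013 -0.2715  0.9625 -0.1756]
 [ 1.     -0.0008  0.0011  0.0001]
 [ 0.0004  0.9625  0.2715 -0.0691]
 [ 0.      0.      0.      1.    ]] 282.9408873017353
```

Measurements so far:
- **Board:** its +y direction is at 81.5°, so its x is at -8.5°.
- **Stud:** about (0.609, 0.211).
- **Nut bar:** centre (0.6095, 0.210) at z≈0.0995, lying at 68°. That is 76.5° (1.33 rad) from the board's x, inside the stated range.
- **Tray:** centre (0.446, -0.257).

Next I'll move above the stack, ending with the jaw at 158°. That leaves the last joint room for the clockwise turn.

```bash
python3 -m creep '[{"delta_pos":[0.5,0.9,0.5],"angular":[0,0,7],"gripper":1},{"delta_pos":[1,1.8,0.5],"angular":[0,0,14],"gripper":1},{"delta_pos":[1.5,2.7,0.5],"angular":[0,0,21],"gripper":1},{"delta_pos":[2,3.6,0.5],"angular":[0,0,28],"gripper":1},{"delta_pos":[2.5,4.4,0.5],"angular":[0,0,35],"gripper":1},{"delta_pos":[3,5.2,0.5],"angular":[0,0,42],"gripper":1},{"delta_pos":[3.5,6,0.5],"angular":[0,0,49],"gripper":1},{"delta_pos":[4,7,0.5],"angular":[0,0,56],"gripper":1}]' 40; python3 -c "
from plant import robot;print(robot.get_state()['qpos'])"
```

```text
time_s: 1.17
tcp_pos: [0.315, -0.3036, 0.2105]
ee_rot: [[0.0, 0.986, -0.166], [-0.0, -0.166, -0.986], [-1.0, 0.0, 0.0]]
force: [1.1, -0.3, -0.4]
opening: 0.0852
[-7.66889963e-01 -3.95367668e-02 -1.85789852e-01  1.42397008e+00
 -1.30778670e-04  9.71084406e-01]
```

```bash
python3 -m creep '[{"delta_pos":[0.5,0.9,0.2],"angular":[0,0,7],"gripper":1},{"delta_pos":[1,1.8,0.4],"angular":[0,0,14],"gripper":1},{"delta_pos":[1.5,2.7,0.5],"angular":[0,0,21],"gripper":1},{"delta_pos":[2,3.6,0.6],"angular":[0,0,28],"gripper":1},{"delta_pos":[2.5,4.4,0.7],"angular":[0,0,35],"gripper":1},{"delta_pos":[3,5.2,0.8],"angular":[0,0,42],"gripper":1},{"delta_pos":[3.5,6,0.8],"angular":[0,0,49],"gripper":1},{"delta_pos":[4,7,0.8],"angular":[0,0,56],"gripper":1}]'
python3 -m creep '[{"delta_pos":[0.5,0.9,0.2],"angular":[0,0,7],"gripper":1},{"delta_pos":[1,1.8,0.4],"angular":[0,0,14],"gripper":1},{"delta_pos":[1.5,2.7,0.5],"angular":[0,0,21],"gripper":1},{"delta_pos":[2,3.6,0.6],"angular":[0,0,28],"gripper":1},{"delta_pos":[2.5,4.4,0.6],"angular":[0,0,35],"gripper":1},{"delta_pos":[3,5.2,0.6],"angular":[0,0,42],"gripper":1},{"delta_pos":[3.5,6,0.6],"angular":[0,0,49],"gripper":1},{"delta_pos":[4,7,0.6],"angular":[0,0,56],"gripper":1}]'
python3 -m creep '[{"delta_pos":[0.3,0.6,0],"angular":[0,0,7],"gripper":0},{"delta_pos":[0.6,1.2,0],"angular":[0,0,14],"gripper":0},{"delta_pos":[0.9,1.8,0],"angular":[0,0,21],"gripper":0},{"delta_pos":[1.2,2.4,0],"angular":[0,0,28],"gripper":0},{"delta_pos":[1.5,3,0],"angular":[0,0,35],"gripper":0},{"delta_pos":[1.8,3.6,0],"angular":[0,0,42],"gripper":0},{"delta_pos":[2.1,4.2,0],"angular":[0,0,49],"gripper":0},{"delta_pos":[2.4,4.8,0],"angular":[0,0,56],"gripper":0}]'; python3 - <<'E'
from h import *
s=robot.get_state();print(s['qpos'])
p,d=vision.read_camera('wrist'); np.savez('w1.npz',p=p,d=d); cv2.imwrite('pics/w1.png',p[:,:,::-1])
E
```

```text
time_s: 1.83
tcp_pos: [0.4151, -0.1285, 0.2307]
ee_rot: [[0.001, 0.689, 0.724], [-0.001, 0.724, -0.689], [-1.0, 0.0, 0.001]]
force: [0.1, -0.4, 0.2]
opening: 0.0854
time_s: 2.5
tcp_pos: [0.515, 0.0465, 0.2455]
ee_rot: [[0.0, -0.215, 0.977], [-0.0, 0.977, 0.215], [-1.0, -0.0, 0.0]]
force: [0.4, 0.3, -0.7]
opening: 0.085
time_s: 3.17
tcp_pos: [0.5748, 0.1666, 0.2453]
ee_rot: [[-0.0, -0.93, 0.367], [-0.0, 0.367, 0.93], [-1.0, 0.0, -0.0]]
force: [-0.2, -0.0, -1.0]
opening: 0.0427
[ 2.82149579e-01  2.76771484e-01  2.50334432e-01  1.54442061e+00
 -3.03140610e-05 -9.12682663e-01]
```

View pics/w1.png

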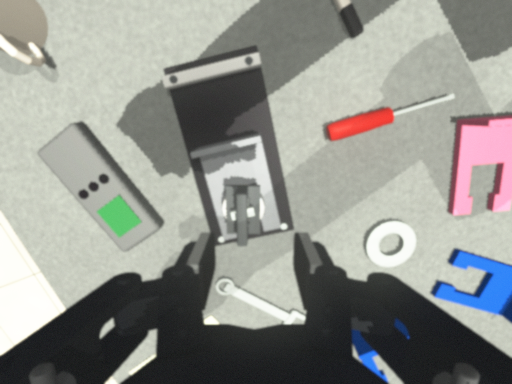

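The wrist view shows the black fixture with its corners at about (165,80), (258,55), (290,228) and (220,240). The nut bar is at (241,208), the flange at (225,147) and the stop bar at (212,70). The look-alikes (pink, blue, white ring) all lie off the board.

```bash
python3 - <<'E'
from h import *
np.set_printoptions(precision=4,suppress=True)
z=np.load('w1.npz');d=z['d'];p=z['p']
P=cloud('wrist',d)
c,R,t=ext('wrist');k,di=K(c);C=-R.T@t
sel=(abs(P[...,0]-.61)<.06)&(abs(P[...,1]-.21)<.06)&(P[...,2]>.092)&(P[...,2]<.108)
sel[235:]=0
Q=P[sel];print('bar',len(Q),Q.mean(0),np.percentile(Q[:,2],[5,50,95]))
(cx,cy),(w,h),a=cv2.minAreaRect((Q[:,:2]*1000).astype(np.float32));print(cx,cy,w,h,a)
u,s,vt=np.linalg.svd(Q[:,:2]-Q[:,:2].mean(0));print(np.degrees(np.arctan2(vt[0,1],vt[0,0])))
# board dark mask
for n in ['stud_top','nut_bar','stop','flange_face','fixture']:
    for r in models.spot_point('wrist',n)[:2]: print(n,np.array(r['at']),r['confidence'])
X=[(.6094,.2108,.074),(.6095,.2101,.1)]
print(pix('wrist',X))
cr=cv2.resize(p[40:250,150:310,::-1],None,fx=3.5*.8,fy=3.5*.8,interpolation=cv2.INTER_CUBIC);cv2.imwrite('pics/w1c.png',cr)
E
```

```text
bar 457 [0.6066 0.2042 0.0986] [0.0971 0.0987 0.0999]
607.0101318359375 205.0037384033203 51.914737701416016 12.409597396850586 68.0712661743164
68.05946364113738
stud_top [0.6078 0.2118 0.0758] 0.82
nut_bar [0.6076 0.2114 0.0988] 0.6
stop [0.5813 0.0394 0.0216] 0.98
stop [0.6522 0.3886 0.0016] 0.61
flange_face [0.5971 0.1262 0.0418] 0.81
flange_face [0.2346 0.2327 0.0361] 0.64
[[242.4843 215.7325]
 [241.3165 222.5154]]
```

View pics/w1c.png

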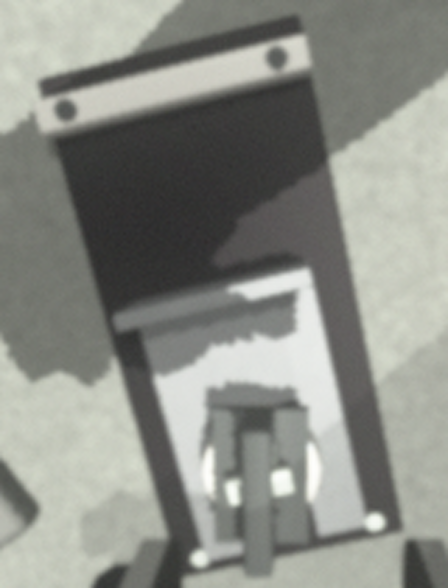

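```bash
cat >> h.py <<'E'
def onz(name,uv,zz):
    c,R,t=ext(name);k,di=K(c);C=-R.T@t
    n=cv2.undistortPoints(np.array(uv,float).reshape(-1,1,2),k,di).reshape(-1,2)
    r=np.c_[n,np.ones(len(n))]@R
    return C+r*((zz-C[2])/r[:,2])[:,None]
E
python3 - <<'E'
from h import *
np.set_printoptions(precision=4,suppress=True)
f=lambda L:np.array(L)/2.8+[150,40]
def ang(z,L):
    W=onz('wrist',f(L),z);v=W[1]-W[0];print(W[:,:2].tolist(),np.degrees(np.arctan2(v[1],v[0]))%180)
ang(.01,[(58,145),(165,520)]);ang(.01,[(313,85),(400,525)])
ang(.03,[(45,135),(312,75)]); ang(.03,[(40,97),(300,35)]); ang(.07,[(115,330),(310,283)])
ang(.022,[(205,555),(145,335)]);ang(.022,[(366,525),(312,275)])
ang(.01,[(180,575),(400,528)])
print(robot.get_state()['time_s'])
E
```

```text
[[0.6427442354207716, 0.027320090256785196], [0.6754989701103231, 0.2266585792380546]] 80.66870592478182
[[0.5166267911092242, 0.04916858186510683], [0.5553175082890395, 0.2784060864847552]] 80.41990309804338
[[0.641828063366265, 0.02461419763232449], [0.5170223052473594, 0.047564339846839554]] 169.58046032164992
[[0.636569364545242, 0.008837296905861727], [0.5158318477568894, 0.029886508183453314]] 170.11052723269802
[[0.6400677706855468, 0.11766427563045131], [0.5521442899896636, 0.13109522700037013]] 171.31479331901852
[[0.6600000017689422, 0.24986601447799456], [0.6395887801762242, 0.12793859647039657]] 80.49653996462636
[[0.5721658002753598, 0.266330785961519], [0.5502951971688329, 0.13191849309796594]] 80.75823421952303
[[0.6815240706468872, 0.2603287919117312], [0.5559273752262398, 0.2800966577560147]] 171.05550152438312
3.4667
```

```bash
python3 -m creep '[{"delta_pos":[0.7,0.9,-1.2],"angular":[0,0,0],"gripper":0},{"delta_pos":[1.37,1.76,-2.4],"angular":[0,0,0],"gripper":0},{"delta_pos":[1.37,1.76,-3.6],"angular":[0,0,0],"gripper":0},{"delta_pos":[1.37,1.76,-4.6],"angular":[0,0,0],"gripper":0},{"delta_pos":[1.37,1.76,-5.6],"angular":[0,0,0],"gripper":0},{"delta_pos":[1.37,1.76,-6.2],"angular":[0,0,0],"gripper":0},{"delta_pos":[1.37,1.76,-6.6],"angular":[0,0,0],"gripper":0},{"delta_pos":[1.37,1.76,-6.6],"angular":[0,0,0],"gripper":0}]'
python3 - <<'E'
from h import *
for c in ['wrist','scene']:
    p,d=vision.read_camera(c); 
    if c=='scene': p=cv2.resize(p[150:250,190:310],None,fx=5,fy=5,interpolation=cv2.INTER_CUBIC)
    cv2.imwrite(f'pics/{c}2.png',p[:,:,::-1])
E
```

```text
time_s: 4.13
tcp_pos: [0.6073, 0.2087, 0.0783]
ee_rot: [[-0.003, -0.927, 0.374], [-0.001, 0.374, 0.927], [-1.0, 0.003, -0.002]]
force: [-0.2, -1.0, -0.4]
opening: 0.0427
```

View pics/wrist2.png

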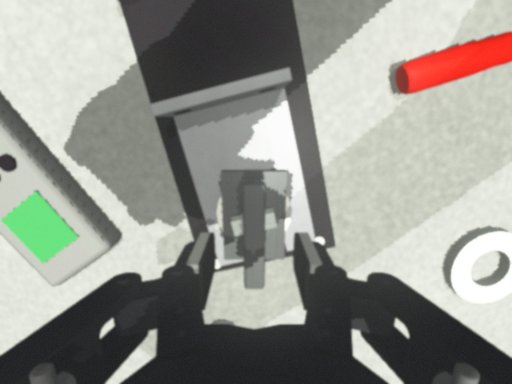

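View pics/scene2.png

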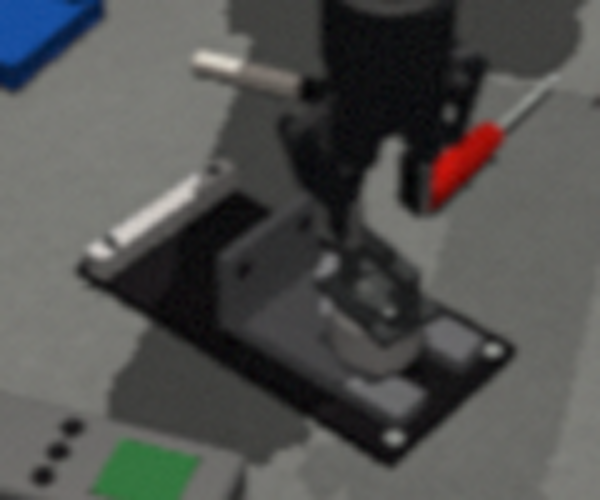

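The bar at (254,182–288) is centred between the open fingers at (205,245) and (305,245). I'll close on it now.

```bash
python3 -m creep '[{"delta_pos":[0.02,0.02,0],"angular":[0,0,0],"gripper":-0.8},{"delta_pos":[0.02,0.02,0],"angular":[0,0,0],"gripper":-1},{"delta_pos":[0.02,0.02,0],"angular":[0,0,0],"gripper":-1},{"delta_pos":[0.02,0.02,0],"angular":[0,0,0],"gripper":-1},{"delta_pos":[0.02,0.02,0],"angular":[0,0,0],"gripper":-1},{"delta_pos":[0.02,0.02,0],"angular":[0,0,0],"gripper":-1}]' 40
```

```text
time_s: 4.73
tcp_pos: [0.6093, 0.2103, 0.0806]
ee_rot: [[0.0, -0.928, 0.373], [0.0, 0.373, 0.928], [-1.0, -0.0, 0.0]]
force: [0.2, 0.2, 0.0]
opening: 0.0
```

```bash
python3 - <<'E'
from h import *
print(robot.get_state()['opening'],robot.get_state()['tcp_pos'])
for c in ['wrist','scene']:
    p,d=vision.read_camera(c); 
    if c=='scene': p=cv2.resize(p[150:250,190:310],None,fx=5,fy=5,interpolation=cv2.INTER_CUBIC)
    cv2.imwrite(f'pics/{c}3.png',p[:,:,::-1])
E
```

```text
3.294932375676911e-05 [0.60930112 0.21034744 0.08060752]
```

View pics/wrist3.png

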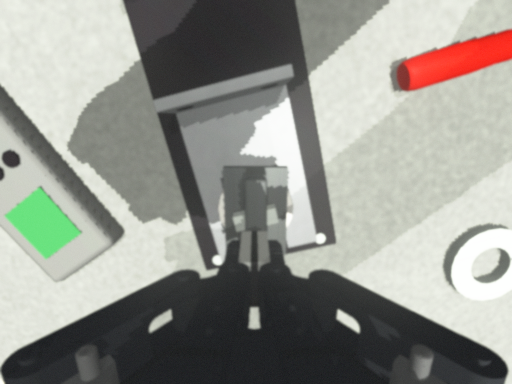

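View pics/scene3.png

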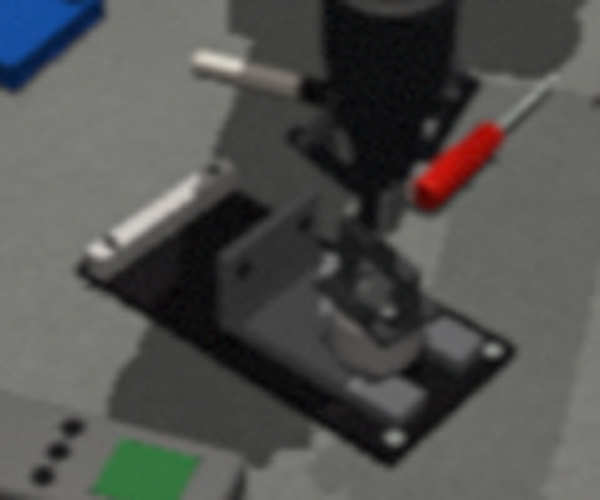

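```bash
python3 - <<'E'
from h import *
np.set_printoptions(precision=4,suppress=True)
s=robot.get_state();T=s['tcp_pos'];b=np.array([np.cos(np.radians(68)),np.sin(np.radians(68)),0])
pts=[T,(.609,.2105,.1),np.array([.609,.2105,.1])+.034*b,np.array([.609,.2105,.1])-.034*b,(.609,.2105,.03)]
for c in ['wrist','scene']:
    p,d=vision.read_camera(c);P=cloud(c,d)
    uv=pix(c,pts);print(c,uv.tolist())
    o=p.copy()
    S=8 if c=='scene' else 4
    u0,v0=uv[1].astype(int); a=(slice(v0-40,v0+30),slice(u0-45,u0+45)) if c=='scene' else (slice(150,300),slice(170,340))
    o=cv2.resize(p[a],None,fx=S,fy=S,interpolation=cv2.INTER_CUBIC)
    for i,q in enumerate(uv):
        cv2.circle(o,tuple(((q-[a[1].start,a[0].start]+.5)*S).astype(int)),4,[(255,0,0),(0,255,0),(0,255,255),(255,255,0),(255,0,255)][i],-1)
    cv2.imwrite(f'pics/{c}4.png',o[:,:,::-1])
    if c=='scene':
        np.savez('s4.npz',p=p,d=d)
E
```

```text
wrist [[254.53208554362774, 224.4887610109427], [254.9420412314246, 236.67765525532144], [254.80653105551036, 286.2928233025375], [255.0914836941689, 181.05989844973303], [254.78349013523612, 202.34245641466873]]
scene [[265.5193461306476, 203.643596881566], [265.8023630913744, 198.76230908145493], [272.8809165998359, 204.86898840546093], [258.97657018157275, 192.87372005204654], [265.0875246433437, 215.70702295372786]]
```

View pics/wrist4.png

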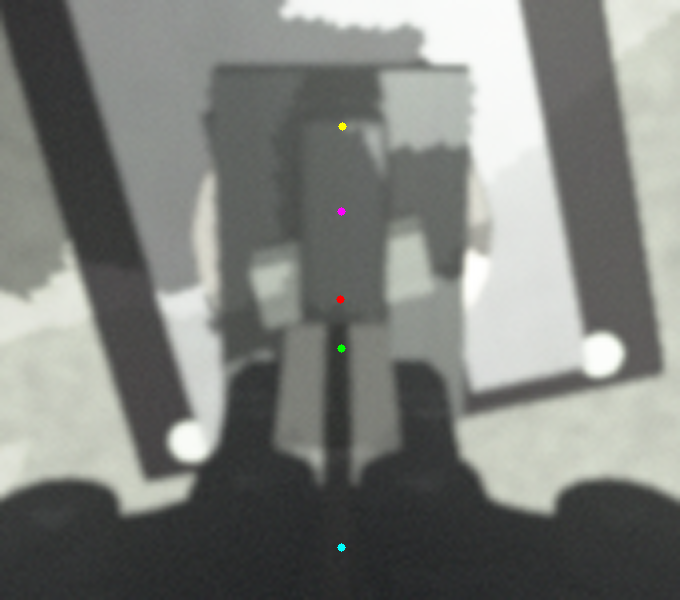

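View pics/scene4.png

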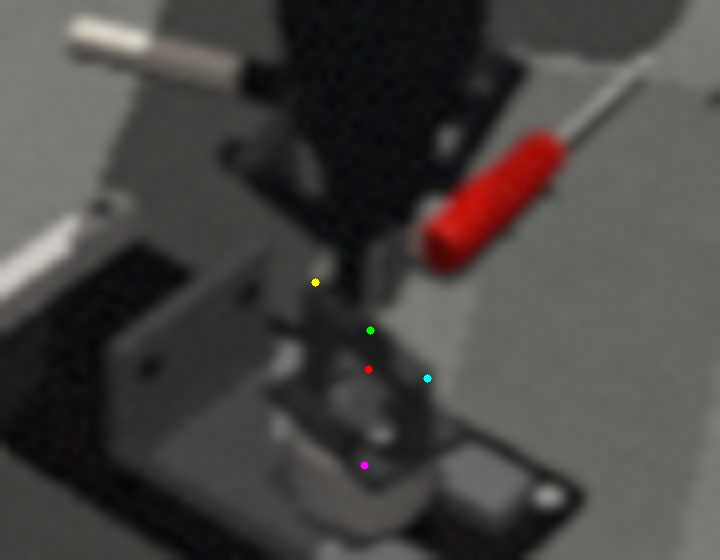

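```bash
python3 - <<'E'
from h import *
np.set_printoptions(precision=4,suppress=True)
s=robot.get_state();T=np.array(s['tcp_pos']);Rt=np.array(s['ee_rot'])
p,d=vision.read_camera('wrist');P=cloud('wrist',d,s)
L=(P-T)@Rt
for v in range(195,268,4): print(v,d[v,242:270:6],'toolx',L[v,246,0],L[v,254,0],L[v,264,0],'z',P[v,246,2],P[v,255,2])
z=np.load('s4.npz');P=cloud('scene',z['d'])
u0,v0=np.round(pix('scene',[(.609,.2105,.1)])[0]).astype(int)
for v in range(v0-10,v0+14,2): print(v,P[v,u0], P[v,u0+2])
E
```

```text
195 [0.2033 0.1628 0.1617 0.1621 0.1651] toolx -0.0185150524202096 -0.019749090290883394 -0.01826096383476901 z 0.09884947485016399 0.10037815058933931
199 [0.2041 0.1635 0.164  0.164  0.2051] toolx -0.019237332007339635 -0.018210213154963236 -0.018267869575406617 z 0.09957158809719698 0.1004631649615949
203 [0.206  0.1636 0.1635 0.1632 0.205 ] toolx -0.020603715857236284 -0.019301582030672552 -0.02028264195009914 z 0.10093782362488608 0.10057416998096494
207 [0.2069 0.1643 0.1637 0.1634 0.199 ] toolx -0.018793186672188104 -0.019754997570093868 -0.01838903524494052 z 0.09912705624722842 0.10019008223979041
211 [0.2018 0.1653 0.1636 0.1656 0.1923] toolx -0.018392607589236075 -0.02048853946843721 -0.019489538809404162 z 0.09872627542550594 0.09974064440357394
215 [0.1937 0.1662 0.166  0.1654 0.1923] toolx -0.019069006055120467 -0.018841729409660474 -0.019274698014144442 z 0.09940250327455065 0.09972461143855713
219 [0.1933 0.1658 0.1669 0.1658 0.1942] toolx -0.019343548167270113 -0.01860478328132139 -0.017505905666134126 z 0.09967686176308747 0.09782530333683656
223 [0.1948 0.1676 0.16
[... 1700 characters left out ...]
585200132075186 -0.06916608891617901 -0.0756147679130016 z 0.1561855930463182 0.15002138631576784
189 [0.6178 0.2145 0.1459] [0.6155 0.2199 0.1466]
191 [0.6185 0.2152 0.1392] [0.6129 0.2188 0.1368]
193 [0.619  0.2157 0.1321] [0.6133 0.2194 0.1297]
195 [0.6246 0.2191 0.1299] [0.614  0.2201 0.1228]
197 [0.6184 0.216  0.1163] [0.4963 0.1577 0.0012]
199 [0.6073 0.2103 0.0978] [ 0.5041  0.1622 -0.0001]
201 [0.6171 0.2159 0.0996] [0.6166 0.2224 0.1023]
203 [0.6204 0.218  0.095 ] [0.6247 0.227  0.1026]
205 [0.6062 0.2106 0.0728] [0.6231 0.2264 0.0931]
207 [0.6126 0.2143 0.0712] [0.5993 0.2142 0.061 ]
209 [0.6116 0.2141 0.0621] [0.6037 0.2168 0.0573]
211 [0.6119 0.2145 0.0542] [0.6045 0.2176 0.0499]
```

The fingers shut on nothing (opening 0). Wrist depth and the scene view both put the visible fingertips at z≈0.112, about 31 mm above the reported TCP of 0.0806. So the real fingertips end short of the stated TCP. I'll reopen, go about 28 mm lower while watching the force, and check before closing.

```bash
python3 -m creep '[{"delta_pos":[0,0,0.2],"angular":[0,0,0],"gripper":0},{"delta_pos":[0,0,0.2],"angular":[0,0,0],"gripper":0},{"delta_pos":[0,0,0.2],"angular":[0,0,0],"gripper":0},{"delta_pos":[0,0,0],"angular":[0,0,0],"gripper":0},{"delta_pos":[0,0,-0.3],"angular":[0,0,0],"gripper":0},{"delta_pos":[0,0,-0.6],"angular":[0,0,0],"gripper":0}]'
python3 -m creep '[{"delta_pos":[0,0,-0.3],"angular":[0,0,0],"gripper":0},{"delta_pos":[0,0,-0.5],"angular":[0,0,0],"gripper":0},{"delta_pos":[0,0,-0.5],"angular":[0,0,0],"gripper":0}]'
python3 - <<'E'
from h import *
np.set_printoptions(precision=4,suppress=True)
s=robot.get_state();T=np.array(s['tcp_pos']);Rt=np.array(s['ee_rot'])
p,d=vision.read_camera('wrist');P=cloud('wrist',d,s);L=(P-T)@Rt
cv2.imwrite('pics/w5.png',p[:,:,::-1])
for v in range(215,275,4): print(v,[ (round(L[v,u,0],4),round(L[v,u,1],3),round(L[v,u,2],3)) for u in (200,208,296,304)])
q,_=vision.read_camera('scene');cv2.imwrite('pics/s5.png',cv2.resize(q[155:230,215:310,::-1],None,fx=7,fy=7,interpolation=cv2.INTER_CUBIC))
E
```

```text
time_s: 5.48
tcp_pos: [0.6091, 0.2103, 0.0646]
ee_rot: [[-0.0, -0.928, 0.373], [0.0, 0.373, 0.928], [-1.0, 0.0, -0.0]]
force: [-0.4, -0.3, 0.4]
opening: 0.0428
time_s: 5.73
tcp_pos: [0.6081, 0.2099, 0.0508]
ee_rot: [[-0.003, -0.928, 0.373], [-0.001, 0.373, 0.928], [-1.0, 0.002, -0.002]]
force: [-0.6, -0.1, 0.3]
opening: 0.0431
215 [(np.float64(0.0291), np.float64(-0.042), np.float64(0.004)), (np.float64(0.0283), np.float64(-0.036), np.float64(0.003)), (np.float64(0.0301), np.float64(0.032), np.float64(0.004)), (np.float64(0.0295), np.float64(0.038), np.float64(0.004))]
219 [(np.float64(0.0296), np.float64(-0.042), np.float64(0.007)), (np.float64(0.0291), np.float64(-0.036), np.float64(0.007)), (np.float64(-0.0012), np.float64(0.027), np.float64(-0.004)), (np.float64(0.0302), np.float64(0.038), np.float64(0.007))]
223 [(np.float64(0.0294), np.float64(-0.042), np.float64(0.01)), (np.float64(0.0282), np.float64(-0.036), np.float64(0.01)), (np.float64(0.0004), np.float64(0.028), np.float64(-0.001)), (np.float64(0.0287), np.float64(0.038), np.float64(0.01))]
227 [(np.float64(0.0279), np.f
[... 2298 characters left out ...]
0.011)), (np.float64(-0.0589), np.float64(-0.021), np.float64(-0.004)), (np.float64(-0.0477), np.float64(0.021), np.float64(0.002)), (np.float64(-0.0676), np.float64(0.021), np.float64(-0.009))]
267 [(np.float64(-0.0732), np.float64(-0.022), np.float64(-0.01)), (np.float64(-0.0596), np.float64(-0.021), np.float64(-0.002)), (np.float64(-0.0484), np.float64(0.021), np.float64(0.004)), (np.float64(-0.069), np.float64(0.021), np.float64(-0.008))]
271 [(np.float64(-0.0713), np.float64(-0.023), np.float64(-0.007)), (np.float64(-0.0605), np.float64(-0.021), np.float64(-0.001)), (np.float64(-0.0493), np.float64(0.021), np.float64(0.006)), (np.float64(-0.0686), np.float64(0.021), np.float64(-0.006))]
```

View pics/w5.png

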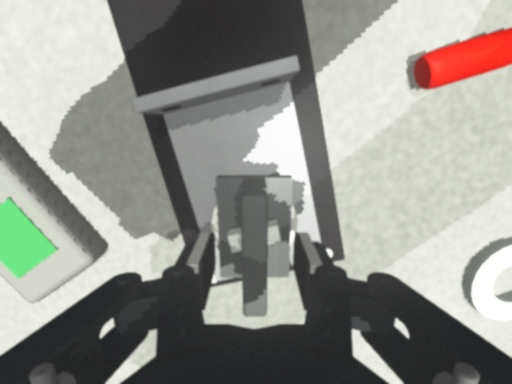

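View pics/s5.png

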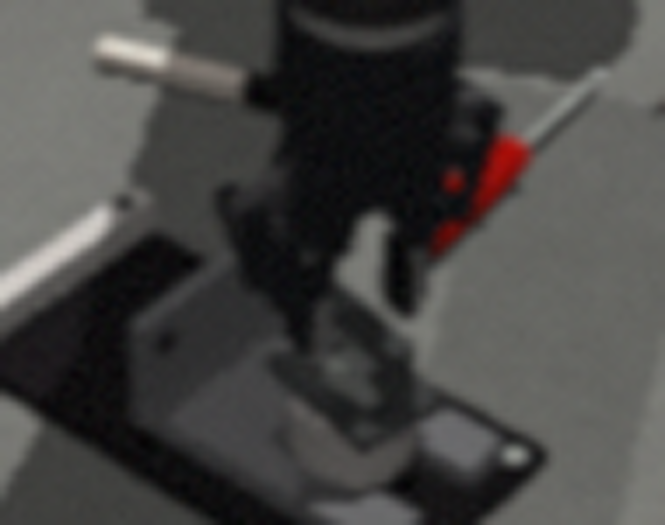

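The fingers now straddle the bar, with tips at z≈0.091. I'll lower 5 mm more and close.

```bash
python3 -m creep '[{"delta_pos":[0,0,-0.2],"angular":[0,0,0],"gripper":0},{"delta_pos":[0,0,-0.2],"angular":[0,0,0],"gripper":-0.7},{"delta_pos":[0,0,-0.2],"angular":[0,0,0],"gripper":-1},{"delta_pos":[0,0,-0.2],"angular":[0,0,0],"gripper":-1},{"delta_pos":[0,0,-0.2],"angular":[0,0,0],"gripper":-1},{"delta_pos":[0,0,-0.2],"angular":[0,0,0],"gripper":-1},{"delta_pos":[0,0,-0.2],"angular":[0,0,0],"gripper":-1}]' 40
```

```text
time_s: 6.42
tcp_pos: [0.6092, 0.2104, 0.048]
ee_rot: [[0.0, -0.928, 0.373], [0.0, 0.373, 0.928], [-1.0, -0.0, 0.0]]
force: [-0.9, 0.2, -0.7]
opening: 0.012
```

The opening is 12 mm, so it has the bar. Now turning 77.5° clockwise while watching the force.

```bash
python3 -m creep '[{"delta_pos":[0,0,0],"angular":[0,0,-5],"gripper":-1},{"delta_pos":[0,0,0],"angular":[0,0,-10],"gripper":-1},{"delta_pos":[0,0,0],"angular":[0,0,-15],"gripper":-1},{"delta_pos":[0,0,0],"angular":[0,0,-20],"gripper":-1},{"delta_pos":[0,0,0],"angular":[0,0,-25],"gripper":-1},{"delta_pos":[0,0,0],"angular":[0,0,-30],"gripper":-1},{"delta_pos":[0,0,0],"angular":[0,0,-35],"gripper":-1},{"delta_pos":[0,0,0],"angular":[0,0,-40],"gripper":-1}]'
python3 -m creep '[{"delta_pos":[0,0,0],"angular":[0,0,-5],"gripper":-1},{"delta_pos":[0,0,0],"angular":[0,0,-10],"gripper":-1},{"delta_pos":[0,0,0],"angular":[0,0,-15],"gripper":-1},{"delta_pos":[0,0,0],"angular":[0,0,-20],"gripper":-1},{"delta_pos":[0,0,0],"angular":[0,0,-25],"gripper":-1},{"delta_pos":[0,0,0],"angular":[0,0,-30],"gripper":-1},{"delta_pos":[0,0,0],"angular":[0,0,-35],"gripper":-1},{"delta_pos":[0,0,0],"angular":[0,0,-37.5],"gripper":-1}]'
python3 - <<'E'
from h import *
p,d=vision.read_camera('wrist');cv2.imwrite('pics/w6.png',p[:,:,::-1])
q,_=vision.read_camera('scene');cv2.imwrite('pics/s6.png',cv2.resize(q[155:230,215:310,::-1],None,fx=7,fy=7,interpolation=cv2.INTER_CUBIC))
s=robot.get_state();print(s['tcp_pos'],s['force'],s['moment'],s['qpos'])
E
```

```text
time_s: 7.08
tcp_pos: [0.6094, 0.2103, 0.048]
ee_rot: [[0.0, -0.467, 0.884], [-0.0, 0.884, 0.467], [-1.0, -0.0, 0.0]]
force: [-0.5, 0.5, -0.4]
opening: 0.012
time_s: 7.75
tcp_pos: [0.6094, 0.2102, 0.048]
ee_rot: [[0.0, 0.167, 0.986], [-0.0, 0.986, -0.167], [-1.0, -0.0, 0.0]]
force: [0.6, -1.1, -0.1]
opening: 0.0118
[0.60930766 0.21025048 0.04798962] [-0.54242923 -0.11061511 -0.47294525] [-0.05833655  0.04801303  0.0153777 ] [ 3.32353619e-01  3.85538673e-01 -3.34337044e-02  1.15162517e+00
 -1.61432562e-04  4.96350821e-01]
```

View pics/w6.png

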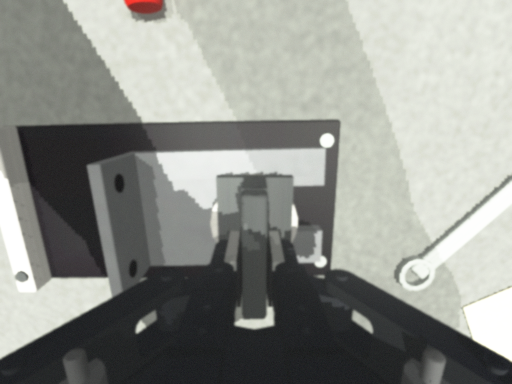

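View pics/s6.png

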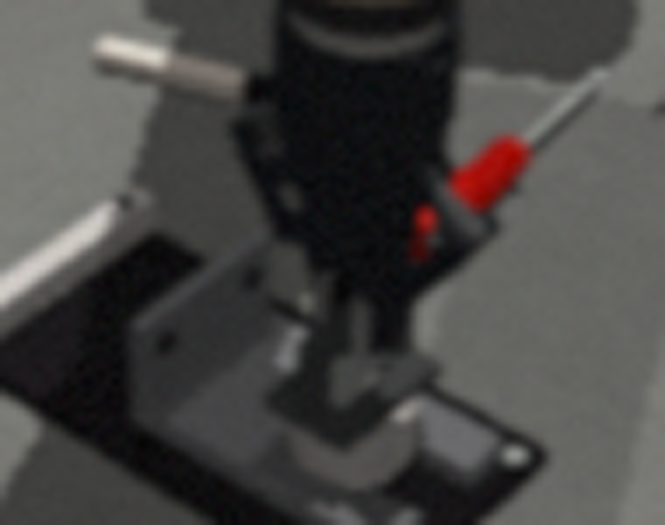

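The nut turned with the tool. Its bar is now square to the board's edges in both views, so I'll lift slowly.

```bash
python3 -m creep '[{"delta_pos":[0,0,0.15],"angular":[0,0,0],"gripper":-1},{"delta_pos":[0,0,0.3],"angular":[0,0,0],"gripper":-1},{"delta_pos":[0,0,0.45],"angular":[0,0,0],"gripper":-1},{"delta_pos":[0,0,0.6],"angular":[0,0,0],"gripper":-1}]'
python3 -m creep '[{"delta_pos":[0,0,0.2],"angular":[0,0,0],"gripper":-1},{"delta_pos":[0,0,0.4],"angular":[0,0,0],"gripper":-1},{"delta_pos":[0,0,0.6],"angular":[0,0,0],"gripper":-1},{"delta_pos":[0,0,0.9],"angular":[0,0,0],"gripper":-1},{"delta_pos":[0,0,1.3],"angular":[0,0,0],"gripper":-1},{"delta_pos":[0,0,1.7],"angular":[0,0,0],"gripper":-1}]'
python3 - <<'E'
from h import *
q,_=vision.read_camera('scene');cv2.imwrite('pics/s7.png',cv2.resize(q[145:230,215:310,::-1],None,fx=7,fy=7,interpolation=cv2.INTER_CUBIC))
s=robot.get_state();print(s['tcp_pos'],s['force'],s['moment'],s['opening'])
E
```

```text
time_s: 8.18
tcp_pos: [0.6093, 0.2103, 0.0635]
ee_rot: [[0.0, 0.163, 0.987], [0.0, 0.987, -0.163], [-1.0, 0.0, 0.0]]
force: [-0.1, 0.2, -1.4]
opening: 0.0118
time_s: 8.68
tcp_pos: [0.6091, 0.2103, 0.1064]
ee_rot: [[-0.0, 0.163, 0.987], [-0.0, 0.987, -0.163], [-1.0, -0.0, -0.0]]
force: [0.6, 0.2, -1.1]
opening: 0.0121
[0.61022289 0.21066383 0.10894716] [ 0.12141728 -0.4073265   0.13365863] [ 0.00201696 -0.06409116 -0.0331186 ] 0.012043167937961213
```

View pics/s7.png

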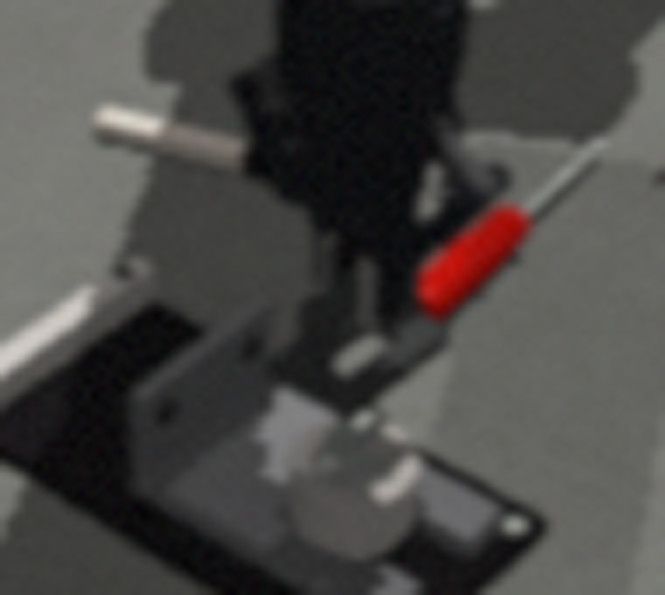

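The nut is off and the spacer stayed in place. Next I'll carry the nut to the far end of the tray, at about (0.446, -0.312), and square it to the tray with a +10° turn.

```bash
python3 -m creep '[{"delta_pos":[0,0,0.6],"angular":[0,0,0],"gripper":-1},{"delta_pos":[-0.2,-0.7,1],"angular":[0,0,1],"gripper":-1},{"delta_pos":[-0.5,-1.7,1],"angular":[0,0,2],"gripper":-1},{"delta_pos":[-0.9,-2.9,1],"angular":[0,0,3],"gripper":-1},{"delta_pos":[-1.3,-4.2,1],"angular":[0,0,4],"gripper":-1},{"delta_pos":[-1.7,-5.4,1],"angular":[0,0,5],"gripper":-1},{"delta_pos":[-2.1,-6.7,1],"angular":[0,0,6],"gripper":-1},{"delta_pos":[-2.5,-8,1],"angular":[0,0,7],"gripper":-1}]' 60
python3 -m creep '[{"delta_pos":[-0.4,-1.3,0],"angular":[0,0,0],"gripper":-1},{"delta_pos":[-0.8,-2.6,0],"angular":[0,0,1],"gripper":-1},{"delta_pos":[-1.2,-3.9,0],"angular":[0,0,2],"gripper":-1},{"delta_pos":[-1.6,-5.2,0],"angular":[0,0,3],"gripper":-1},{"delta_pos":[-2,-6.5,0],"angular":[0,0,3],"gripper":-1},{"delta_pos":[-2.4,-7.7,0],"angular":[0,0,3],"gripper":-1},{"delta_pos":[-2.8,-8.8,0],"angular":[0,0,3],"gripper":-1},{"delta_pos":[-3.2,-9.8,0],"angular":[0,0,3],"gripper":-1}]'
python3 -m creep '[{"delta_pos":[-0.4,-1.0,0],"angular":[0,0,0],"gripper":-1},{"delta_pos":[-0.8,-2.0,0],"angular":[0,0,0],"gripper":-1},{"delta_pos":[-0.8,-2.6,0],"angular":[0,0,0],"gripper":-1},{"delta_pos":[-0.8,-3.0,0],"angular":[0,0,0],"gripper":-1},{"delta_pos":[-0.8,-3.0,0],"angular":[0,0,0],"gripper":-1},{"delta_pos":[-0.8,-3.0,0],"angular":[0,0,0],"gripper":-1}]'
python3 - <<'E'
from h import *
p,d=vision.read_camera('wrist');cv2.imwrite('pics/w8.png',p[:,:,::-1])
q,d=vision.read_camera('top');cv2.imwrite('pics/t8.png',cv2.resize(q[130:260,320:440,::-1],None,fx=4,fy=4,interpolation=cv2.INTER_CUBIC))
q,d=vision.read_camera('scene');cv2.imwrite('pics/s8.png',cv2.resize(q[90:210,100:240,::-1],None,fx=4,fy=4,interpolation=cv2.INTER_CUBIC))
s=robot.get_state();print(s['tcp_pos'],s['force'],s['opening'],s['time_s'])
E
```

```text
time_s: 9.4
tcp_pos: [0.5462, 0.0091, 0.131]
ee_rot: [[0.001, 0.04, 0.999], [0.0, 0.999, -0.04], [-1.0, 0.0, 0.001]]
force: [0.8, -0.5, -1.7]
opening: 0.0112
time_s: 10.07
tcp_pos: [0.4662, -0.2365, 0.1311]
ee_rot: [[0.001, -0.01, 1.0], [-0.001, 1.0, 0.01], [-1.0, -0.001, 0.001]]
force: [-0.1, 0.1, -1.4]
opening: 0.0115
time_s: 10.57
tcp_pos: [0.4471, -0.3094, 0.1303]
ee_rot: [[0.0, -0.01, 1.0], [0.001, 1.0, 0.01], [-1.0, 0.001, 0.0]]
force: [0.7, 0.5, -1.6]
opening: 0.0114
[ 0.44712932 -0.30858246  0.13036781] [-0.05344851  0.44574789 -1.21276697] 0.011210458171053277 10.7167
```

View pics/w8.png

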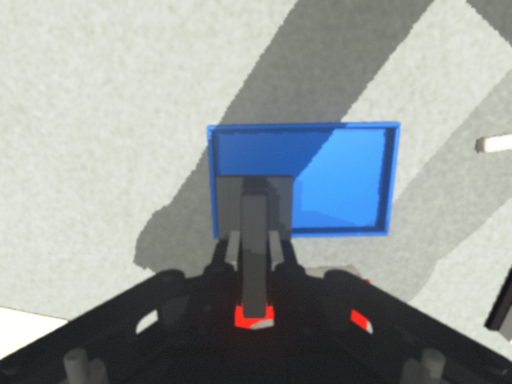

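View pics/s8.png

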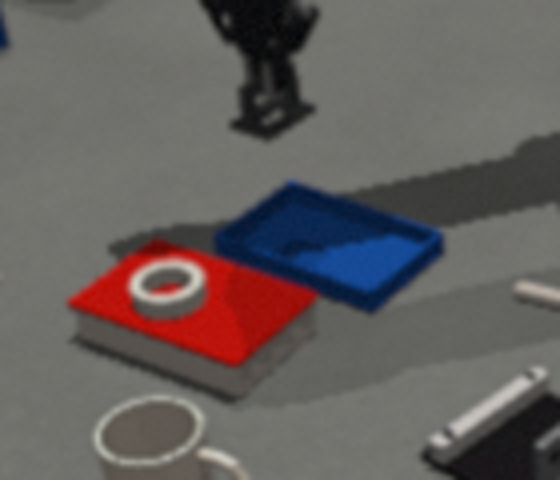

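```bash
python3 -m creep '[{"delta_pos":[0,0,-0.7],"angular":[0,0,0],"gripper":-1},{"delta_pos":[0,0,-1.5],"angular":[0,0,0],"gripper":-1},{"delta_pos":[0,0,-2.3],"angular":[0,0,0],"gripper":-1},{"delta_pos":[0,0,-3.1],"angular":[0,0,0],"gripper":-1},{"delta_pos":[0,0,-3.8],"angular":[0,0,0],"gripper":-1},{"delta_pos":[0,0,-4.4],"angular":[0,0,0],"gripper":-1},{"delta_pos":[0,0,-4.8],"angular":[0,0,0],"gripper":-1},{"delta_pos":[0,0,-4.9],"angular":[0,0,0],"gripper":-1}]'
python3 -m creep '[{"delta_pos":[0,0,-0.06],"angular":[0,0,0],"gripper":-1},{"delta_pos":[0,0,-0.12],"angular":[0,0,0],"gripper":-1},{"delta_pos":[0,0,-0.18],"angular":[0,0,0],"gripper":-1}]'
python3 -m creep '[{"delta_pos":[0,0,-0.03],"angular":[0,0,0],"gripper":-1},{"delta_pos":[0,0,-0.05],"angular":[0,0,0],"gripper":-1}]'
```

```text
time_s: 11.38
tcp_pos: [0.446, -0.3081, 0.0061]
ee_rot: [[-0.002, -0.012, 1.0], [0.002, 1.0, 0.012], [-1.0, 0.002, -0.002]]
force: [0.3, -0.1, -0.9]
opening: 0.0116
time_s: 11.63
tcp_pos: [0.4475, -0.31, 0.0044]
ee_rot: [[0.001, -0.011, 1.0], [-0.001, 1.0, 0.011], [-1.0, -0.001, 0.001]]
force: [-0.8, -0.2, -1.8]
opening: 0.0117
time_s: 11.8
tcp_pos: [0.4471, -0.31, 0.0027]
ee_rot: [[0.001, -0.011, 1.0], [-0.001, 1.0, 0.011], [-1.0, -0.001, 0.001]]
force: [0.8, -0.6, -1.5]
opening: 0.0115
```

```bash
python3 -m creep '[{"delta_pos":[0,0,-0.03],"angular":[0,0,0],"gripper":-1},{"delta_pos":[0,0,-0.05],"angular":[0,0,0],"gripper":-1},{"delta_pos":[0,0,-0.05],"angular":[0,0,0],"gripper":-1}]'
python3 -m creep '[{"delta_pos":[0,0,-0.03],"angular":[0,0,0],"gripper":-1},{"delta_pos":[0,0,-0.04],"angular":[0,0,0],"gripper":-1},{"delta_pos":[0,0,-0.04],"angular":[0,0,0],"gripper":-1}]'
```

```text
time_s: 12.05
tcp_pos: [0.4468, -0.3098, 0.0011]
ee_rot: [[0.0, -0.011, 1.0], [-0.0, 1.0, 0.011], [-1.0, -0.0, 0.0]]
force: [-0.5, -0.3, -0.4]
opening: 0.0114
time_s: 12.3
tcp_pos: [0.4469, -0.3097, 0.001]
ee_rot: [[0.001, -0.011, 1.0], [-0.0, 1.0, 0.011], [-1.0, -0.0, 0.001]]
force: [-1.8, 2.2, 5.9]
opening: 0.0114
```

There's 6 N of contact at the tray floor, so I'll release, then rise.

```bash
python3 -m creep '[{"delta_pos":[0,0,0.03],"angular":[0,0,0],"gripper":-0.6},{"delta_pos":[0,0,0.03],"angular":[0,0,0],"gripper":-0.4},{"delta_pos":[0,0,0.03],"angular":[0,0,0],"gripper":-0.3},{"delta_pos":[0,0,0.03],"angular":[0,0,0],"gripper":-0.3},{"delta_pos":[0,0,1],"angular":[0,0,0],"gripper":-0.3},{"delta_pos":[0,0,2.4],"angular":[0,0,0],"gripper":-0.3},{"delta_pos":[0,0,3.9],"angular":[0,0,0],"gripper":-0.3},{"delta_pos":[0,0,5.4],"angular":[0,0,0],"gripper":0.2}]'
python3 - <<'E'
from h import *
p,d=vision.read_camera('wrist');cv2.imwrite('pics/w9.png',p[:,:,::-1])
q,d=vision.read_camera('scene');cv2.imwrite('pics/s9.png',cv2.resize(q[90:210,100:240,::-1],None,fx=4,fy=4,interpolation=cv2.INTER_CUBIC))
s=robot.get_state();print(s['tcp_pos'],s['force'],s['opening'],s['time_s'])
E
```

```text
time_s: 12.97
tcp_pos: [0.4461, -0.3093, 0.1359]
ee_rot: [[-0.001, -0.011, 1.0], [0.001, 1.0, 0.011], [-1.0, 0.001, -0.001]]
force: [1.4, -0.6, 0.3]
opening: 0.0406
[ 0.449582   -0.3116737   0.14148475] [ 0.40485171 -1.31195201  0.96164167] 0.051065370359212714 13.0667
```

View pics/w9.png

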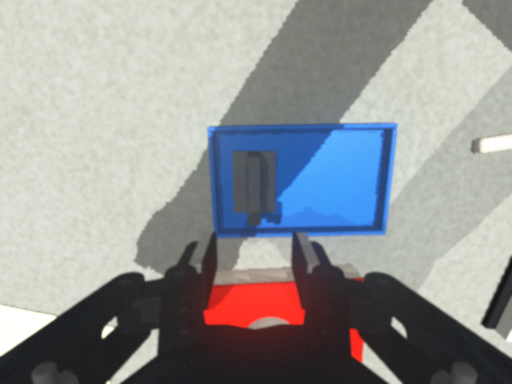

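View pics/s9.png

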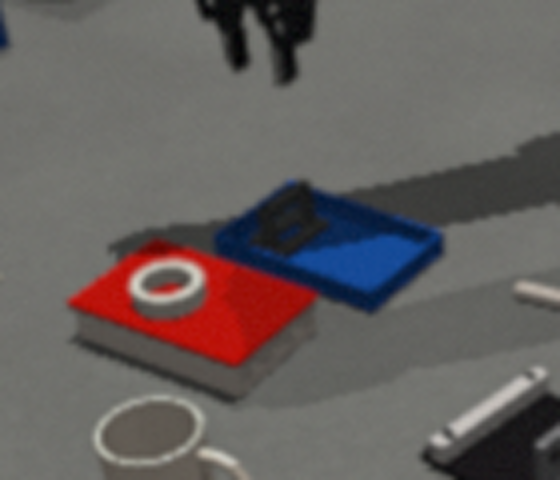

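The nut stands upright in the tray at wrist pixel (255,183). Going back over the stud with the gripper open.

```bash
python3 -m creep '[{"delta_pos":[0.4,1.3,0],"angular":[0,0,-1],"gripper":1},{"delta_pos":[0.8,2.6,0],"angular":[0,0,-2],"gripper":1},{"delta_pos":[1.2,3.9,0],"angular":[0,0,-3],"gripper":1},{"delta_pos":[1.6,5.2,0],"angular":[0,0,-4],"gripper":1},{"delta_pos":[2,6.5,0],"angular":[0,0,-5],"gripper":1},{"delta_pos":[2.4,7.8,0],"angular":[0,0,-6],"gripper":1},{"delta_pos":[2.8,9.1,0],"angular":[0,0,-7],"gripper":1},{"delta_pos":[3.2,10.4,0],"angular":[0,0,-8],"gripper":1}]'
python3 -m creep '[{"delta_pos":[0.4,1.3,0],"angular":[0,0,-1],"gripper":1},{"delta_pos":[0.8,2.6,0],"angular":[0,0,-2],"gripper":1},{"delta_pos":[1.2,3.9,0],"angular":[0,0,-2],"gripper":1},{"delta_pos":[1.6,5.2,0],"angular":[0,0,-2],"gripper":1},{"delta_pos":[2,6.5,0],"angular":[0,0,-2],"gripper":1},{"delta_pos":[2.4,7.8,0],"angular":[0,0,-2],"gripper":1},{"delta_pos":[2.7,8.9,0],"angular":[0,0,-2],"gripper":1},{"delta_pos":[2.7,8.9,0],"angular":[0,0,-2],"gripper":1}]'
python3 - <<'E'
from h import *
np.set_printoptions(precision=4,suppress=True)
s=robot.get_state();print(s['tcp_pos'],s['ee_rot'][:,1])
p,d=vision.read_camera('wrist');cv2.imwrite('pics/w10.png',p[:,:,::-1]);np.savez('w10.npz',p=p,d=d)
print(pix('wrist',[(.609,.2105,.074),(.609,.2105,.052)]))
for n in ['stud_top','stop','spacer','bracket','flange_face']:
    for r in models.spot_point('wrist',n)[:2]: print(n,np.array(r['at']),r['confidence'])
E
```

```text
time_s: 13.73
tcp_pos: [0.5268, -0.0481, 0.1345]
ee_rot: [[-0.0, 0.13, 0.992], [-0.0, 0.992, -0.13], [-1.0, -0.0, -0.0]]
force: [0.8, 0.8, -0.9]
opening: 0.0851
time_s: 14.4
tcp_pos: [0.595, 0.1775, 0.1335]
ee_rot: [[-0.001, 0.159, 0.987], [0.001, 0.987, -0.159], [-1.0, 0.001, -0.001]]
force: [-1.4, -0.8, -0.5]
opening: 0.0854
[0.595  0.1775 0.1335] [0.1586 0.9873 0.0013]
[[296.6502 208.2181]
 [293.3083 200.9541]]
stud_top [0.6076 0.2135 0.0799] 0.62
stud_top [0.6553 0.3903 0.0003] 0.45
stop [0.5812 0.0348 0.0176] 0.93
spacer [0.6064 0.2111 0.0112] 0.56
flange_face [0.5995 0.1258 0.0455] 0.71
flange_face [0.6101 0.2107 0.0133] 0.24
```

View pics/w10.png

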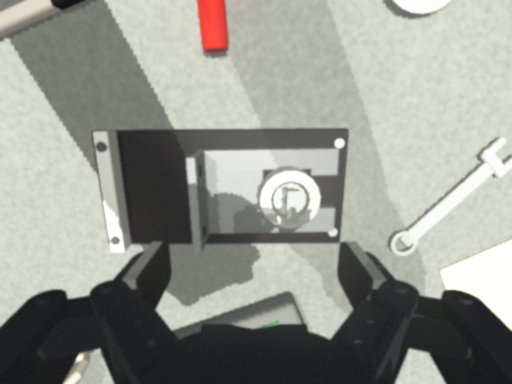

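```bash
python3 - <<'E'
from h import *
z=np.load('w10.npz');P=cloud('wrist',z['d'])
m=(P[...,2]>.046)&(P[...,2]<.058)&(np.hypot(P[...,0]-.609,P[...,1]-.21)<.04)
Q=P[m];print(len(Q),np.median(Q[:,2]),cv2.minEnclosingCircle((Q[:,:2]*1000).astype(np.float32)),cv2.fitEllipse(cv2.convexHull((Q[:,:2]*1000).astype(np.float32))))
h=P[(P[...,2]>.066)&(P[...,2]<.082)&(np.hypot(P[...,0]-.609,P[...,1]-.21)<.03)];print(len(h),h.mean(0) if len(h) else 0, cv2.minAreaRect((h[:,:2]*1000).astype(np.float32)))
# bracket angle from flange top
f=P[(P[...,2]>.064)&(P[...,2]<.078)&(P[...,1]<.16)&(P[...,1]>.08)&(abs(P[...,0]-.6)<.07)];print(len(f),cv2.minAreaRect((f[:,:2]*1000).astype(np.float32)))
b=P[(P[...,2]>.025)&(P[...,2]<.036)&(P[...,1]<.07)&(P[...,1]>-.02)&(abs(P[...,0]-.58)<.08)];print(len(b),cv2.minAreaRect((b[:,:2]*1000).astype(np.float32)))
E
```

```text
2114 0.05264776997790665 ((607.7079467773438, 203.46376037597656), 29.034683227539062) ((607.63232421875, 203.29571533203125), (57.066650390625, 57.33362579345703), 118.07315826416016)
478 [0.60645459 0.20326008 0.074434  ] ((607.47705078125, 203.45008850097656), (11.140214920043945, 29.569580078125), 80.94568634033203)
934 ((594.8491821289062, 117.33303833007812), (8.360196113586426, 89.93834686279297), 81.48985290527344)
1990 ((578.176513671875, 22.2998046875), (15.927157402038574, 129.05906677246094), 80.8339614868164)
```

```bash
cat > m.py <<'E'
from h import *
np.set_printoptions(precision=4,suppress=True)
import sys
s=robot.get_state();print(s['tcp_pos'],s['joint_vel'].round(3) if hasattr(s['joint_vel'],'round') else s['joint_vel'])
for c in ['wrist','top','scene']:
    p,d=vision.read_camera(c);P=cloud(c,d,s)
    r=np.hypot(P[...,0]-.609,P[...,1]-.209)
    Q=P[(P[...,2]>.046)&(P[...,2]<.058)&(r<.04)]
    if len(Q)>20: print(c,'spacer',len(Q),cv2.minEnclosingCircle((Q[:,:2]*1000).astype(np.float32)))
    h=P[(P[...,2]>.067)&(P[...,2]<.082)&(r<.03)]
    if len(h)>10: print(c,'head',len(h),cv2.minAreaRect((h[:,:2]*1000).astype(np.float32)))
    b=P[(P[...,2]>.025)&(P[...,2]<.036)&(P[...,1]<.07)&(P[...,1]>-.02)&(abs(P[...,0]-.58)<.08)];
    if len(b)>10: print(c,'stopbar',cv2.minAreaRect((b[:,:2]*1000).astype(np.float32)))
E
python3 m.py
```

```text
[0.594  0.1716 0.1349] [-0.004 -0.003  0.002  0.     0.002  0.   ]
wrist spacer 2026 ((608.5693969726562, 209.43499755859375), 28.89111328125)
wrist head 470 ((608.7448120117188, 209.43075561523438), (11.257837295532227, 30.770111083984375), 81.1798095703125)
wrist stopbar ((579.9788208007812, 27.935657501220703), (15.747004508972168, 128.6737518310547), 80.92969512939453)
top stopbar ((581.9744262695312, 28.25261688232422), (15.344799041748047, 129.6072540283203), 81.48072814941406)
scene spacer 160 ((611.8867797851562, 210.2453155517578), 29.889841079711914)
scene head 39 ((609.713623046875, 208.1914825439453), (13.675060272216797, 33.16217803955078), 77.71098327636719)
scene stopbar ((584.0282592773438, 26.816837310791016), (17.921632766723633, 128.58901977539062), 82.00824737548828)
```

The settled measurements agree on the spacer and stud axis at (0.609, 0.2095). I'm lowering around the spacer, with fingertips going to z≈0.036.

```bash
python3 -m creep '[{"delta_pos":[0.4,0.9,0],"angular":[0,0,0],"gripper":1},{"delta_pos":[0.6,1.52,-0.5],"angular":[0,0,0],"gripper":1},{"delta_pos":[0.6,1.52,-1.3],"angular":[0,0,0],"gripper":1},{"delta_pos":[0.6,1.52,-2.1],"angular":[0,0,0],"gripper":1},{"delta_pos":[0.6,1.52,-2.9],"angular":[0,0,0],"gripper":1},{"delta_pos":[0.6,1.52,-3.7],"angular":[0,0,0],"gripper":1},{"delta_pos":[0.6,1.52,-4.4],"angular":[0,0,0],"gripper":1},{"delta_pos":[0.6,1.52,-4.8],"angular":[0,0,0],"gripper":1}]'
python3 -m creep '[{"delta_pos":[0,0,-0.3],"angular":[0,0,0],"gripper":1},{"delta_pos":[0,0,-0.6],"angular":[0,0,0],"gripper":1},{"delta_pos":[0,0,-0.8],"angular":[0,0,0],"gripper":1},{"delta_pos":[0,0,-0.8],"angular":[0,0,0],"gripper":1}]'
python3 - <<'E'
from h import *
s=robot.get_state();T=np.array(s['tcp_pos']);Rt=np.array(s['ee_rot']);print(T)
p,d=vision.read_camera('wrist');P=cloud('wrist',d,s);L=(P-T)@Rt
cv2.imwrite('pics/w11.png',p[:,:,::-1])
m=(abs(L[...,1])>.035)&(abs(L[...,1])<.06)&(abs(L[...,2])<.0125)&(L[...,0]<-.02)
m[:180]=0
print('max toolx of fingers',np.percentile(L[m][:,0],[50,95,99]) if m.any() else 0)
q,_=vision.read_camera('scene');cv2.imwrite('pics/s11.png',cv2.resize(q[145:230,215:310,::-1],None,fx=7,fy=7,interpolation=cv2.INTER_CUBIC))
E
```

```text
time_s: 15.52
tcp_pos: [0.6076, 0.2105, 0.0115]
ee_rot: [[-0.003, 0.163, 0.987], [-0.001, 0.987, -0.163], [-1.0, -0.002, -0.003]]
force: [-0.2, -0.4, 0.2]
opening: 0.0856
time_s: 15.85
tcp_pos: [0.609, 0.2107, -0.0058]
ee_rot: [[-0.001, 0.163, 0.987], [-0.0, 0.987, -0.163], [-1.0, -0.0, -0.001]]
force: [-0.1, -0.4, -0.7]
opening: 0.0856
[ 0.60896365  0.21072066 -0.00581346]
max toolx of fingers [-0.09604792 -0.02757756 -0.0268477 ]
```

View pics/w11.png

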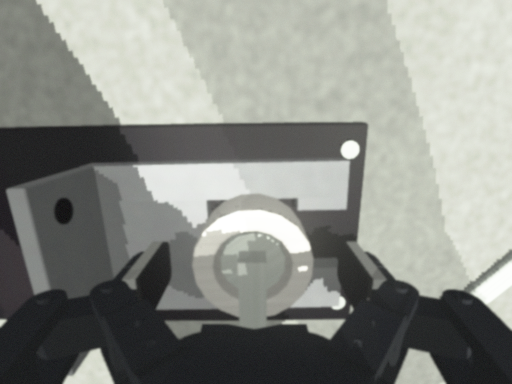

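View pics/s11.png

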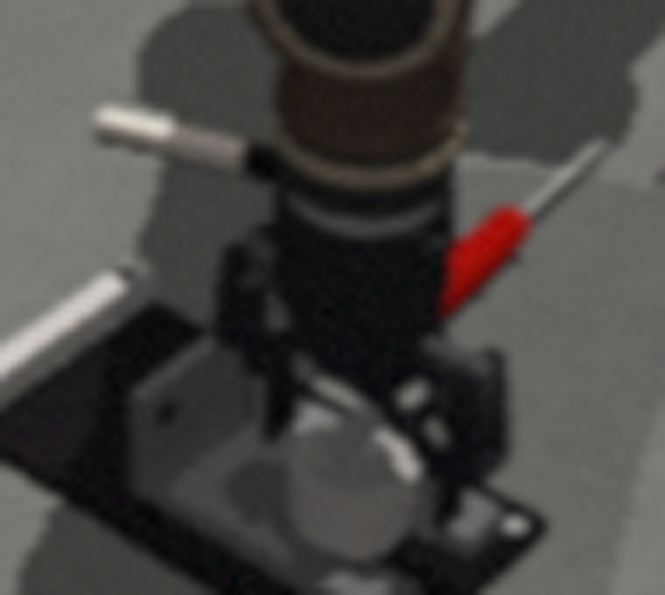

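The spacer at (254,255) is centred between the fingers at (165,255) and (345,255). Closing now.

```bash
python3 -m creep '[{"delta_pos":[0,0,0],"angular":[0,0,0],"gripper":0.5},{"delta_pos":[0,0,0],"angular":[0,0,0],"gripper":0},{"delta_pos":[0,0,0],"angular":[0,0,0],"gripper":-0.2},{"delta_pos":[0,0,0],"angular":[0,0,0],"gripper":-0.2},{"delta_pos":[0,0,0],"angular":[0,0,0],"gripper":-0.2},{"delta_pos":[0,0,0],"angular":[0,0,0],"gripper":-0.2}]' 50
```

```text
time_s: 16.45
tcp_pos: [0.6098, 0.2109, -0.0037]
ee_rot: [[0.002, 0.163, 0.987], [0.0, 0.987, -0.163], [-1.0, 0.001, 0.002]]
force: [-1.0, -1.0, 5.1]
opening: 0.0571
```

```bash
python3 -m creep '[{"delta_pos":[0,0,0.2],"angular":[0,0,0],"gripper":-0.2},{"delta_pos":[0,0,0.4],"angular":[0,0,0],"gripper":-0.2},{"delta_pos":[0,0,0.7],"angular":[0,0,0],"gripper":-0.2},{"delta_pos":[0,0,1],"angular":[0,0,0],"gripper":-0.2}]' 60
python3 -m creep '[{"delta_pos":[0,0,0.3],"angular":[0,0,0],"gripper":-0.2},{"delta_pos":[0,0,0.6],"angular":[0,0,0],"gripper":-0.2},{"delta_pos":[0,0,1],"angular":[0,0,0],"gripper":-0.2},{"delta_pos":[0,0,1.5],"angular":[0,0,0],"gripper":-0.2},{"delta_pos":[0,0,2],"angular":[0,0,0],"gripper":-0.2},{"delta_pos":[0,0,2.5],"angular":[0,0,0],"gripper":-0.2},{"delta_pos":[0,0,3],"angular":[0,0,0],"gripper":-0.2},{"delta_pos":[0,0,3.2],"angular":[0,0,0],"gripper":-0.2}]'
python3 - <<'E'
from h import *
s=robot.get_state();print(s['tcp_pos'],s['force'],s['opening'])
q,_=vision.read_camera('scene');cv2.imwrite('pics/s12.png',cv2.resize(q[145:230,215:310,::-1],None,fx=7,fy=7,interpolation=cv2.INTER_CUBIC))
E
```

```text
time_s: 16.78
tcp_pos: [0.6091, 0.2108, 0.0204]
ee_rot: [[-0.0, 0.163, 0.987], [-0.0, 0.987, -0.163], [-1.0, -0.0, -0.0]]
force: [-0.7, 0.2, -2.4]
opening: 0.0568
time_s: 17.45
tcp_pos: [0.6101, 0.2111, 0.1026]
ee_rot: [[0.003, 0.163, 0.987], [0.001, 0.987, -0.163], [-1.0, 0.001, 0.003]]
force: [0.0, 0.2, -1.2]
opening: 0.0563
[0.61008137 0.21111072 0.10263411] [ 0.03881166  0.2421743  -1.19233204] 0.05629667307462578
```

View pics/s12.png

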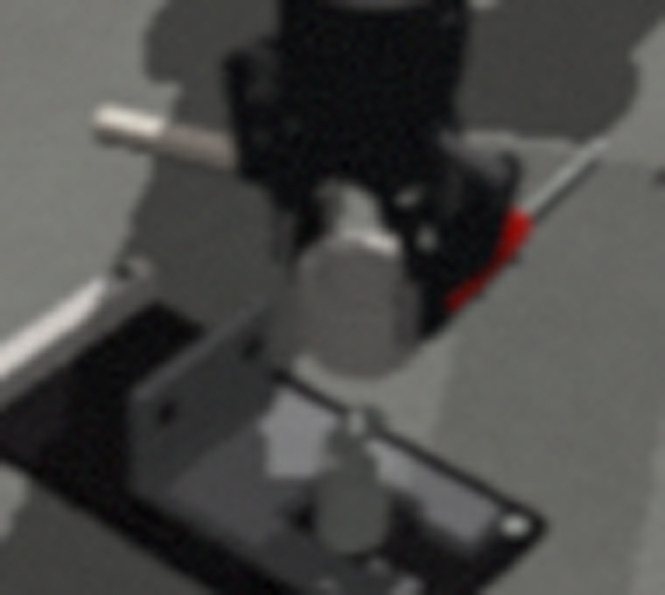

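The spacer is clear of the stud and the bracket hasn't moved. I'll carry it to the tray's near half, at about (0.446, -0.212).

```bash
python3 -m creep '[{"delta_pos":[-0.2,-0.5,0.4],"angular":[0,0,0],"gripper":-0.2},{"delta_pos":[-0.6,-1.5,0.8],"angular":[0,0,1],"gripper":-0.2},{"delta_pos":[-1,-2.6,0.8],"angular":[0,0,2],"gripper":-0.2},{"delta_pos":[-1.4,-3.7,0.8],"angular":[0,0,3],"gripper":-0.2},{"delta_pos":[-1.8,-4.8,0.8],"angular":[0,0,4],"gripper":-0.2},{"delta_pos":[-2.3,-5.9,0.8],"angular":[0,0,5],"gripper":-0.2},{"delta_pos":[-2.7,-7,0.8],"angular":[0,0,6],"gripper":-0.2},{"delta_pos":[-3.1,-8.1,0.8],"angular":[0,0,7],"gripper":-0.2}]'
python3 -m creep '[{"delta_pos":[-0.4,-1.1,0],"angular":[0,0,1],"gripper":-0.2},{"delta_pos":[-0.8,-2.2,0],"angular":[0,0,2],"gripper":-0.2},{"delta_pos":[-1.2,-3.3,0],"angular":[0,0,3],"gripper":-0.2},{"delta_pos":[-1.7,-4.4,0],"angular":[0,0,3],"gripper":-0.2},{"delta_pos":[-2.1,-5.5,0],"angular":[0,0,3],"gripper":-0.2},{"delta_pos":[-2.5,-6.6,0],"angular":[0,0,3],"gripper":-0.2},{"delta_pos":[-3,-7.7,0],"angular":[0,0,3],"gripper":-0.2},{"delta_pos":[-3.46,-8.8,0],"angular":[0,0,3],"gripper":-0.2}]'
python3 -m creep '[{"delta_pos":[0,0,0],"angular":[0,0,0],"gripper":-0.2},{"delta_pos":[0,0,-0.6],"angular":[0,0,0],"gripper":-0.2},{"delta_pos":[0,0,-1.3],"angular":[0,0,0],"gripper":-0.2},{"delta_pos":[0,0,-2],"angular":[0,0,0],"gripper":-0.2}]'
python3 - <<'E'
from h import *
s=robot.get_state();print(s['tcp_pos'],s['force'],s['opening'])
q,_=vision.read_camera('scene');cv2.imwrite('pics/s13.png',cv2.resize(q[90:210,100:240,::-1],None,fx=4,fy=4,interpolation=cv2.INTER_CUBIC))
p,d=vision.read_camera('wrist');cv2.imwrite('pics/w13.png',p[:,:,::-1])
E
```

```text
time_s: 18.17
tcp_pos: [0.5301, 0.0066, 0.1198]
ee_rot: [[-0.001, 0.041, 0.999], [-0.0, 0.999, -0.041], [-1.0, -0.0, -0.001]]
force: [1.0, -0.6, -1.2]
opening: 0.0564
time_s: 18.83
tcp_pos: [0.4434, -0.213, 0.1198]
ee_rot: [[-0.001, -0.01, 1.0], [0.0, 1.0, 0.01], [-1.0, 0.0, -0.001]]
force: [-0.6, 0.1, -1.9]
opening: 0.0565
time_s: 19.17
tcp_pos: [0.4446, -0.212, 0.0696]
ee_rot: [[0.0, -0.01, 1.0], [-0.0, 1.0, 0.01], [-1.0, -0.0, 0.0]]
force: [0.3, 0.6, -2.3]
opening: 0.0565
[ 0.44461563 -0.2120228   0.06957318] [ 0.34744976  0.57814662 -2.30884243] 0.056466930880596795
```

View pics/s13.png

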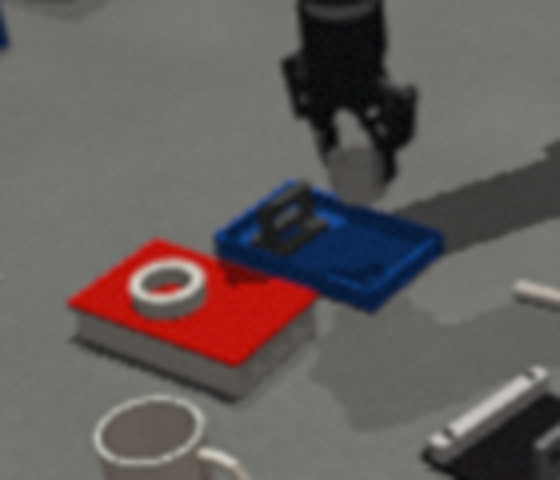

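View pics/w13.png

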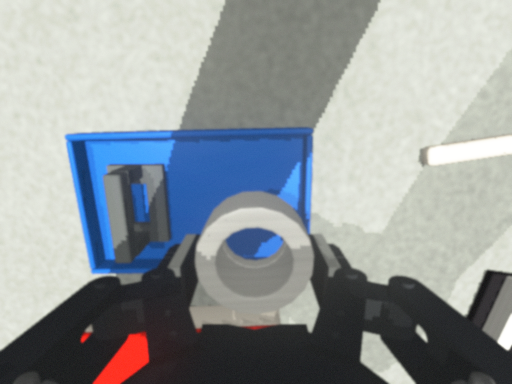

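The spacer is over the tray's free half with the nut clear at (140,210). Lowering it.

```bash
python3 -m creep '[{"delta_pos":[0,0,-0.6],"angular":[0,0,0],"gripper":-0.2},{"delta_pos":[0,0,-1.2],"angular":[0,0,0],"gripper":-0.2},{"delta_pos":[0,0,-1.8],"angular":[0,0,0],"gripper":-0.2},{"delta_pos":[0,0,-2.3],"angular":[0,0,0],"gripper":-0.2},{"delta_pos":[0,0,-2.7],"angular":[0,0,0],"gripper":-0.2},{"delta_pos":[0,0,-2.9],"angular":[0,0,0],"gripper":-0.2},{"delta_pos":[0,0,-2.95],"angular":[0,0,0],"gripper":-0.2}]'
python3 -m creep '[{"delta_pos":[0,0,-0.05],"angular":[0,0,0],"gripper":-0.2},{"delta_pos":[0,0,-0.1],"angular":[0,0,0],"gripper":-0.2},{"delta_pos":[0,0,-0.1],"angular":[0,0,0],"gripper":-0.2}]'
python3 -m creep '[{"delta_pos":[0,0,-0.04],"angular":[0,0,0],"gripper":-0.2},{"delta_pos":[0,0,-0.08],"angular":[0,0,0],"gripper":-0.2},{"delta_pos":[0,0,-0.08],"angular":[0,0,0],"gripper":-0.2}]'
```

```text
time_s: 19.85
tcp_pos: [0.4448, -0.2115, -0.0042]
ee_rot: [[-0.001, -0.011, 1.0], [0.0, 1.0, 0.011], [-1.0, 0.0, -0.001]]
force: [-0.3, 0.3, -1.5]
opening: 0.0565
time_s: 20.1
tcp_pos: [0.4456, -0.2119, -0.0059]
ee_rot: [[0.001, -0.011, 1.0], [-0.0, 1.0, 0.011], [-1.0, -0.0, 0.001]]
force: [-0.4, 0.8, -1.2]
opening: 0.0567
time_s: 20.35
tcp_pos: [0.4453, -0.2117, -0.0083]
ee_rot: [[0.0, -0.011, 1.0], [-0.0, 1.0, 0.011], [-1.0, -0.0, 0.0]]
force: [-0.5, -0.5, -3.1]
opening: 0.0568
```

```bash
python3 -m creep '[{"delta_pos":[0,0,-0.04],"angular":[0,0,0],"gripper":-0.2},{"delta_pos":[0,0,-0.08],"angular":[0,0,0],"gripper":-0.2},{"delta_pos":[0,0,-0.08],"angular":[0,0,0],"gripper":-0.2}]'
python3 -m creep '[{"delta_pos":[0,0,-0.04],"angular":[0,0,0],"gripper":-0.2},{"delta_pos":[0,0,-0.06],"angular":[0,0,0],"gripper":-0.2},{"delta_pos":[0,0,-0.06],"angular":[0,0,0],"gripper":-0.2}]'
python3 -m creep '[{"delta_pos":[0,0,-0.03],"angular":[0,0,0],"gripper":-0.2},{"delta_pos":[0,0,-0.04],"angular":[0,0,0],"gripper":-0.2},{"delta_pos":[0,0,-0.04],"angular":[0,0,0],"gripper":-0.2}]'
```

```text
time_s: 20.6
tcp_pos: [0.4451, -0.2116, -0.0106]
ee_rot: [[-0.0, -0.011, 1.0], [0.0, 1.0, 0.011], [-1.0, 0.0, -0.0]]
force: [-0.5, -0.6, -1.4]
opening: 0.0563
time_s: 20.85
tcp_pos: [0.4453, -0.2117, -0.0115]
ee_rot: [[0.0, -0.011, 1.0], [-0.0, 1.0, 0.011], [-1.0, -0.0, 0.0]]
force: [-1.3, 0.7, 2.2]
opening: 0.0568
time_s: 21.1
tcp_pos: [0.4453, -0.2118, -0.0116]
ee_rot: [[0.001, -0.011, 1.0], [-0.0, 1.0, 0.011], [-1.0, -0.0, 0.001]]
force: [-4.6, 1.3, 11.0]
opening: 0.0562
```

```bash
python3 -m creep '[{"delta_pos":[0,0,0.04],"angular":[0,0,0],"gripper":0.4},{"delta_pos":[0,0,0.04],"angular":[0,0,0],"gripper":0.55},{"delta_pos":[0,0,0.04],"angular":[0,0,0],"gripper":0.65},{"delta_pos":[0,0,0.04],"angular":[0,0,0],"gripper":0.65},{"delta_pos":[0,0,0.6],"angular":[0,0,0],"gripper":0.65},{"delta_pos":[0,0,1.6],"angular":[0,0,0],"gripper":0.65},{"delta_pos":[0,0,3],"angular":[0,0,0],"gripper":0.65},{"delta_pos":[0,0,4.5],"angular":[0,0,0],"gripper":0.65}]'
python3 -m creep '[{"delta_pos":[0,0,0.9],"angular":[0,0,0],"gripper":0.4},{"delta_pos":[0,0,0.9],"angular":[0,0,0],"gripper":0.4}]'
python3 - <<'E'
from h import *
s=robot.get_state();print(s['tcp_pos'],s['force'],s['opening'])
q,_=vision.read_camera('scene');cv2.imwrite('pics/s14.png',cv2.resize(q[90:210,100:240,::-1],None,fx=4,fy=4,interpolation=cv2.INTER_CUBIC))
p,d=vision.read_camera('wrist');cv2.imwrite('pics/w14.png',p[:,:,::-1])
E
```

```text
time_s: 21.77
tcp_pos: [0.444, -0.2111, 0.0995]
ee_rot: [[-0.003, -0.011, 1.0], [0.001, 1.0, 0.011], [-1.0, 0.001, -0.003]]
force: [0.5, -0.7, 0.8]
opening: 0.0704
time_s: 21.93
tcp_pos: [0.448, -0.213, 0.1275]
ee_rot: [[0.008, -0.011, 1.0], [-0.004, 1.0, 0.011], [-1.0, -0.004, 0.008]]
force: [0.9, 0.3, 0.3]
opening: 0.0597
[ 0.44795688 -0.21296829  0.1274663 ] [0.92400816 0.34167397 0.2712472 ] 0.059745380124511485
```

View pics/w14.png

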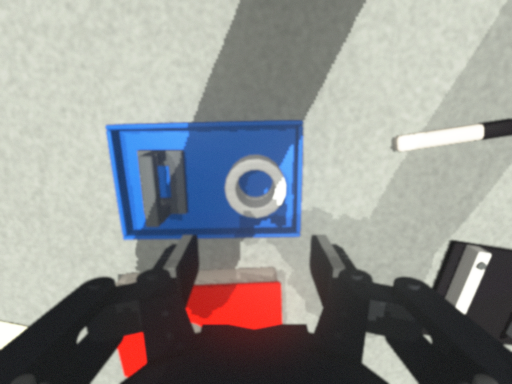

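View pics/s14.png

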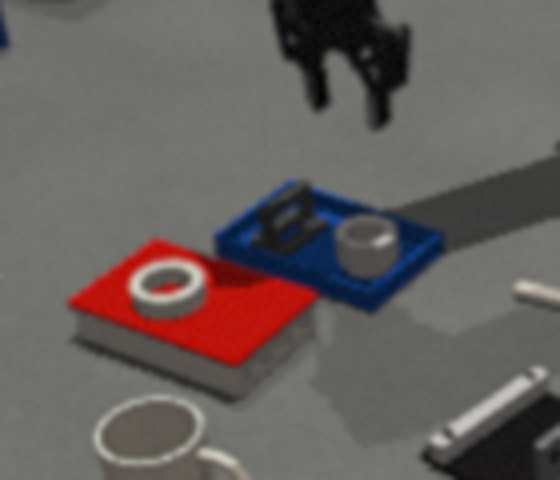

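Both pieces sit upright in the tray: nut at (163,185), spacer at (255,187). For the push I'll set the jaw along the board's x with the fingers about 50 mm apart. They go between stud and flange first, at about (0.603, 0.170).

```bash
python3 -m creep '[{"delta_pos":[0.4,1,0],"angular":[0,0,5],"gripper":0.2},{"delta_pos":[0.8,2,0],"angular":[0,0,10],"gripper":0.2},{"delta_pos":[1.2,3,0],"angular":[0,0,15],"gripper":0.2},{"delta_pos":[1.6,4,0],"angular":[0,0,20],"gripper":0.2},{"delta_pos":[2,5,0],"angular":[0,0,25],"gripper":0.2},{"delta_pos":[2.4,6,0],"angular":[0,0,30],"gripper":0.2},{"delta_pos":[2.8,7,0],"angular":[0,0,35],"gripper":0.2},{"delta_pos":[3.2,8,0],"angular":[0,0,40],"gripper":0.2}]'
python3 -m creep '[{"delta_pos":[0.4,1,0],"angular":[0,0,5],"gripper":0.2},{"delta_pos":[0.8,2,0],"angular":[0,0,10],"gripper":0.2},{"delta_pos":[1.2,3,0],"angular":[0,0,15],"gripper":0.2},{"delta_pos":[1.6,4,0],"angular":[0,0,20],"gripper":0.2},{"delta_pos":[2,5,0],"angular":[0,0,25],"gripper":0.2},{"delta_pos":[2.4,6,0],"angular":[0,0,30],"gripper":0.2},{"delta_pos":[2.8,6.8,0],"angular":[0,0,35],"gripper":0.2},{"delta_pos":[3.09,7.28,0],"angular":[0,0,40.3],"gripper":0.2}]'
python3 -m creep '[{"delta_pos":[0,0,0],"angular":[0,0,0],"gripper":0.2},{"delta_pos":[0,0,0],"angular":[0,0,0],"gripper":0.2},{"delta_pos":[0,0,0],"angular":[0,0,0],"gripper":0.2}]'
python3 - <<'E'
from h import *
s=robot.get_state();print(s['tcp_pos'],s['opening'])
p,d=vision.read_camera('wrist');cv2.imwrite('pics/w15.png',p[:,:,::-1])
P=cloud('wrist',d,s);r=np.hypot(P[...,0]-.609,P[...,1]-.209)
for n,m in [('head',(P[...,2]>.067)&(P[...,2]<.082)&(r<.03)),('flange',(P[...,2]>.064)&(P[...,2]<.078)&(P[...,1]<.16)&(P[...,1]>.08)&(abs(P[...,0]-.6)<.07)),('stop',(P[...,2]>.025)&(P[...,2]<.036)&(P[...,1]<.07)&(P[...,1]>-.02)&(abs(P[...,0]-.58)<.08))]:
    m[240:]=0
    if m.sum()>9: print(n,cv2.minAreaRect((P[m][:,:2]*1000).astype(np.float32)))
E
```

```text
time_s: 22.7
tcp_pos: [0.5244, -0.0103, 0.12]
ee_rot: [[-0.003, -0.654, 0.756], [0.0, 0.756, 0.654], [-1.0, 0.002, -0.002]]
force: [0.0, -0.4, -0.8]
opening: 0.0512
time_s: 23.37
tcp_pos: [0.602, 0.1724, 0.1194]
ee_rot: [[-0.003, -0.988, 0.152], [-0.0, 0.152, 0.988], [-1.0, 0.003, -0.001]]
force: [-0.2, -0.4, -0.4]
opening: 0.0511
time_s: 23.62
tcp_pos: [0.6015, 0.1696, 0.1207]
ee_rot: [[-0.003, -0.987, 0.16], [-0.001, 0.16, 0.987], [-1.0, 0.002, -0.001]]
force: [0.4, -0.4, 0.1]
opening: 0.0511
[0.60147145 0.16962117 0.12069346] 0.05111798708893581
flange ((596.29931640625, 122.92385864257812), (8.25299072265625, 88.78861236572266), 81.83545684814453)
stop ((580.482421875, 27.753498077392578), (16.15044593811035, 130.3378448486328), 81.02046966552734)
```

View pics/w15.png

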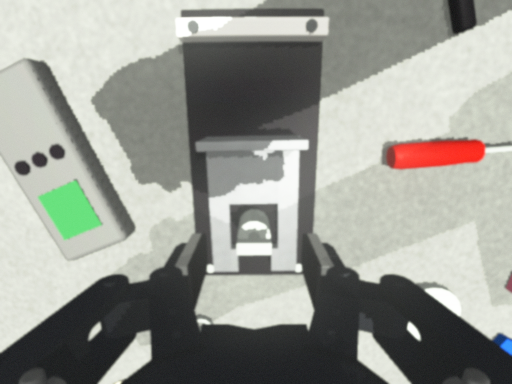

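The flange centre is at (0.596, 0.123) and the stop bar at (0.5805, 0.0278), which fits the model. Lowering the fingers into the gap in front of the flange.

```bash
python3 -m creep '[{"delta_pos":[0,-0.2,-0.7],"angular":[0,0,0],"gripper":0.2},{"delta_pos":[0,-0.2,-1.5],"angular":[0,0,0],"gripper":0.2},{"delta_pos":[0,-0.2,-2.3],"angular":[0,0,0],"gripper":0.2},{"delta_pos":[0,-0.2,-3.1],"angular":[0,0,0],"gripper":0.2},{"delta_pos":[0,-0.2,-3.8],"angular":[0,0,0],"gripper":0.2},{"delta_pos":[0,-0.2,-4.5],"angular":[0,0,0],"gripper":0.2},{"delta_pos":[0,-0.2,-5.0],"angular":[0,0,0],"gripper":0.2},{"delta_pos":[0,-0.2,-5.2],"angular":[0,0,0],"gripper":0.2}]'
python3 -m creep '[{"delta_pos":[0,0,0],"angular":[0,0,0],"gripper":0.2},{"delta_pos":[0,0,0],"angular":[0,0,0],"gripper":0.2}]'
python3 - <<'E'
from h import *
s=robot.get_state();print(s['tcp_pos'],s['force'],s['opening'])
p,d=vision.read_camera('wrist');cv2.imwrite('pics/w16.png',p[:,:,::-1])
q,_=vision.read_camera('scene');cv2.imwrite('pics/s16.png',cv2.resize(q[145:240,195:300,::-1],None,fx=6,fy=6,interpolation=cv2.INTER_CUBIC))
E
```

```text
time_s: 24.33
tcp_pos: [0.6006, 0.1638, -0.01]
ee_rot: [[-0.003, -0.987, 0.16], [-0.001, 0.16, 0.987], [-1.0, 0.003, -0.002]]
force: [-0.2, -0.9, 0.5]
opening: 0.0513
time_s: 24.5
tcp_pos: [0.6025, 0.1648, -0.0073]
ee_rot: [[0.0, -0.987, 0.159], [0.0, 0.159, 0.987], [-1.0, -0.0, 0.0]]
force: [0.1, -0.3, 0.1]
opening: 0.0515
[ 0.60245059  0.16476691 -0.00734792] [ 0.09226298 -0.3162664   0.13974362] 0.051476819002877906
```

View pics/w16.png

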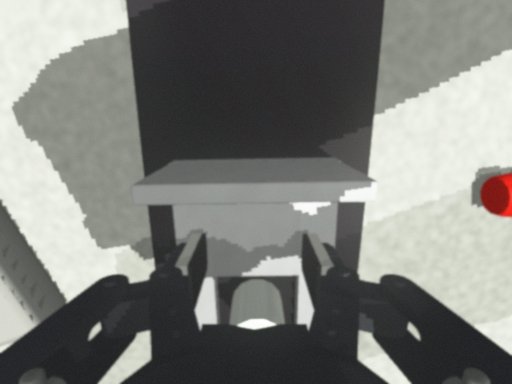

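View pics/s16.png

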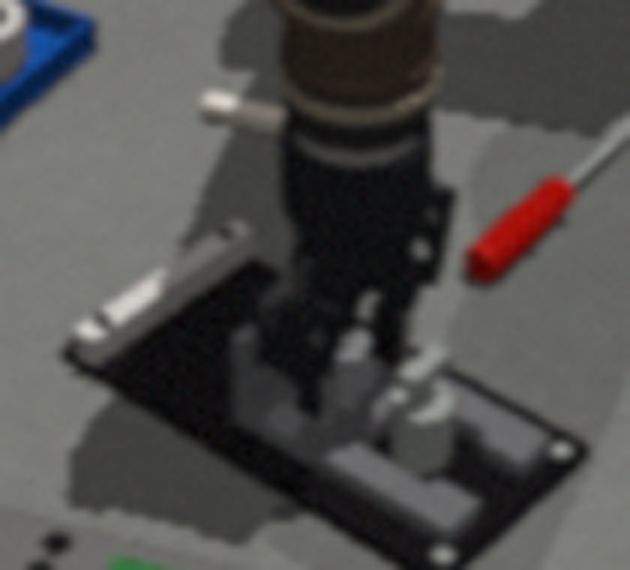

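The fingers sit between stud and flange, which is at (255,190), clear on both sides. Now pushing along the board's -y, direction (-0.158, -0.987).

```bash
python3 -m creep '[{"delta_pos":[-0.06,-0.4,0],"angular":[0,0,0],"gripper":0.2},{"delta_pos":[-0.13,-0.8,0],"angular":[0,0,0],"gripper":0.2},{"delta_pos":[-0.17,-1.05,0],"angular":[0,0,0],"gripper":0.2},{"delta_pos":[-0.2,-1.25,0],"angular":[0,0,0],"gripper":0.2},{"delta_pos":[-0.23,-1.45,0],"angular":[0,0,0],"gripper":0.2},{"delta_pos":[-0.26,-1.65,0],"angular":[0,0,0],"gripper":0.2}]'
python3 - <<'E'
from h import *
s=robot.get_state();print(s['tcp_pos'],s['force'],s['opening'])
p,d=vision.read_camera('wrist');cv2.imwrite('pics/w17.png',p[:,:,::-1])
E
```

```text
time_s: 25.1
tcp_pos: [0.5964, 0.1243, -0.0072]
ee_rot: [[0.001, -0.987, 0.158], [0.002, 0.158, 0.987], [-1.0, -0.001, 0.002]]
force: [0.8, 4.9, 2.5]
opening: 0.051
[ 0.59640777  0.12431735 -0.0072279 ] [0.76700504 4.92140175 2.52526642] 0.05104331125036223
```

View pics/w17.png

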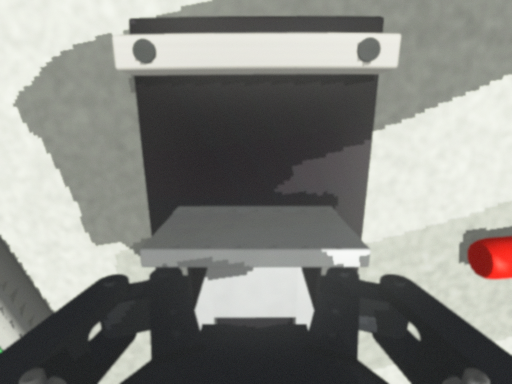

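The bracket is moving square with about 5 N. Continuing to just short of the stop.

```bash
python3 -m creep '[{"delta_pos":[-0.05,-0.3,0],"angular":[0,0,0],"gripper":0.2},{"delta_pos":[-0.1,-0.6,0],"angular":[0,0,0],"gripper":0.2},{"delta_pos":[-0.15,-0.95,0],"angular":[0,0,0],"gripper":0.2},{"delta_pos":[-0.21,-1.3,0],"angular":[0,0,0],"gripper":0.2},{"delta_pos":[-0.26,-1.65,0],"angular":[0,0,0],"gripper":0.2},{"delta_pos":[-0.32,-2,0],"angular":[0,0,0],"gripper":0.2},{"delta_pos":[-0.36,-2.25,0],"angular":[0,0,0],"gripper":0.2},{"delta_pos":[-0.39,-2.45,0],"angular":[0,0,0],"gripper":0.2}]'
python3 -m creep '[{"delta_pos":[-0.01,-0.08,0],"angular":[0,0,0],"gripper":0.2},{"delta_pos":[-0.02,-0.16,0],"angular":[0,0,0],"gripper":0.2}]'
python3 -m creep '[{"delta_pos":[-0.01,-0.08,0],"angular":[0,0,0],"gripper":0.2},{"delta_pos":[-0.02,-0.1,0],"angular":[0,0,0],"gripper":0.2}]'
python3 - <<'E'
from h import *
s=robot.get_state();print(s['tcp_pos'],s['force'],s['opening'])
p,d=vision.read_camera('wrist');cv2.imwrite('pics/w18.png',p[:,:,::-1])
E
```

```text
time_s: 25.82
tcp_pos: [0.5861, 0.0622, -0.0078]
ee_rot: [[0.0, -0.987, 0.158], [0.001, 0.158, 0.987], [-1.0, 0.0, 0.001]]
force: [0.9, 6.0, -1.2]
opening: 0.0513
time_s: 25.98
tcp_pos: [0.5856, 0.0587, -0.0078]
ee_rot: [[-0.0, -0.987, 0.158], [0.001, 0.158, 0.987], [-1.0, 0.0, 0.001]]
force: [1.1, 4.9, 0.5]
opening: 0.0513
time_s: 26.15
tcp_pos: [0.5852, 0.0563, -0.0079]
ee_rot: [[0.0, -0.987, 0.158], [0.0, 0.158, 0.987], [-1.0, 0.0, 0.0]]
force: [1.2, 4.5, 1.6]
opening: 0.0513
[ 0.58522595  0.05627871 -0.00787944] [1.19982505 4.45066458 1.64232752] 0.05130416770480144
```

View pics/w18.png

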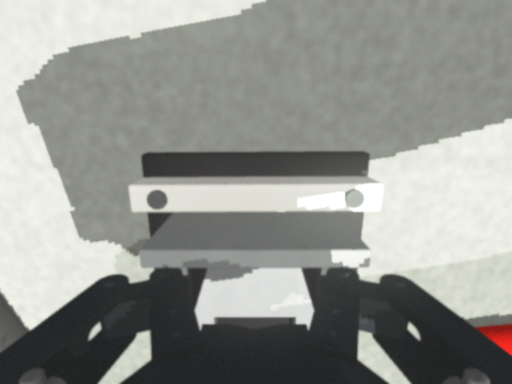

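Still about 4.5 N, so the stop hasn't been reached. Creeping on until the force rises.

```bash
python3 -m creep '[{"delta_pos":[-0.01,-0.05,0],"angular":[0,0,0],"gripper":0.2},{"delta_pos":[-0.01,-0.08,0],"angular":[0,0,0],"gripper":0.2},{"delta_pos":[-0.01,-0.08,0],"angular":[0,0,0],"gripper":0.2}]'
python3 -m creep '[{"delta_pos":[-0.01,-0.04,0],"angular":[0,0,0],"gripper":0.2},{"delta_pos":[-0.01,-0.06,0],"angular":[0,0,0],"gripper":0.2},{"delta_pos":[-0.01,-0.06,0],"angular":[0,0,0],"gripper":0.2}]'
```

```text
time_s: 26.45
tcp_pos: [0.5849, 0.0544, -0.0078]
ee_rot: [[-0.0, -0.987, 0.158], [0.0, 0.158, 0.987], [-1.0, 0.0, 0.0]]
force: [0.8, 5.2, 1.8]
opening: 0.0513
time_s: 26.7
tcp_pos: [0.5848, 0.0539, -0.0078]
ee_rot: [[0.0, -0.988, 0.157], [0.002, 0.157, 0.988], [-1.0, 0.0, 0.002]]
force: [0.8, 7.6, 0.8]
opening: 0.0513
```

```bash
python3 -m creep '[{"delta_pos":[-0.01,-0.04,0],"angular":[0,0,0],"gripper":0.2},{"delta_pos":[-0.01,-0.04,0],"angular":[0,0,0],"gripper":0.2}]'
python3 -m creep '[{"delta_pos":[-0.01,-0.04,0],"angular":[0,0,0],"gripper":0.2},{"delta_pos":[-0.01,-0.04,0],"angular":[0,0,0],"gripper":0.2}]'
python3 - <<'E'
from h import *
s=robot.get_state();print(s['tcp_pos'],s['force'],s['moment'])
p,d=vision.read_camera('wrist');cv2.imwrite('pics/w19.png',cv2.resize(p[130:300,110:400,::-1],None,fx=2.7,fy=2.7,interpolation=cv2.INTER_CUBIC))
E
```

```text
time_s: 26.87
tcp_pos: [0.5848, 0.0538, -0.0077]
ee_rot: [[0.001, -0.988, 0.156], [0.004, 0.156, 0.988], [-1.0, 0.0, 0.004]]
force: [0.0, 10.6, 0.3]
opening: 0.0509
time_s: 27.03
tcp_pos: [0.5848, 0.0537, -0.0077]
ee_rot: [[0.001, -0.988, 0.156], [0.006, 0.156, 0.988], [-1.0, -0.0, 0.006]]
force: [1.7, 14.3, 0.3]
opening: 0.0514
[ 0.58476914  0.05374967 -0.00769391] [ 1.68488978 14.33579882  0.29931955] [ 2.62170919 -0.37333708  0.13409804]
```

View pics/w19.png

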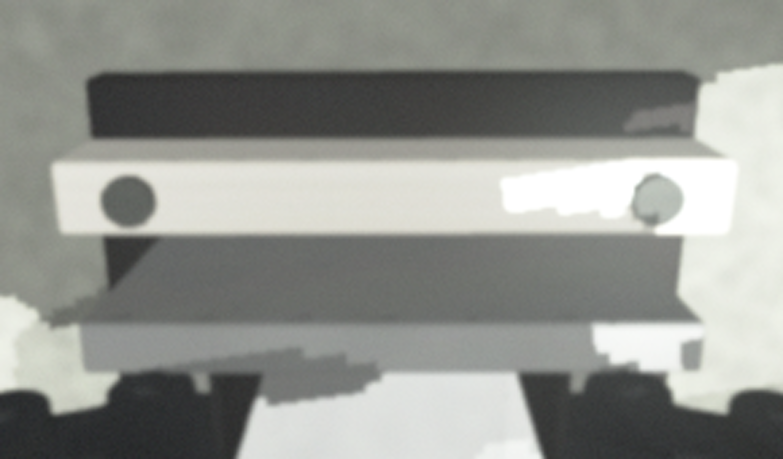

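The force rises to 14 N at TCP y=0.0537, exactly where contact with the stop was predicted, and the flange lies flat against the bar. Backing off, lifting clear and verifying.

```bash
python3 -m creep '[{"delta_pos":[0.03,0.2,0],"angular":[0,0,0],"gripper":0.2},{"delta_pos":[0.09,0.55,0],"angular":[0,0,0],"gripper":0.2},{"delta_pos":[0.13,0.8,0],"angular":[0,0,0],"gripper":0.2},{"delta_pos":[0.13,0.8,0.6],"angular":[0,0,0],"gripper":0.2},{"delta_pos":[0.13,0.8,1.8],"angular":[0,0,0],"gripper":0.2},{"delta_pos":[0.13,0.8,3.2],"angular":[0,0,0],"gripper":0.2},{"delta_pos":[0.13,0.8,4.6],"angular":[0,0,0],"gripper":0.2},{"delta_pos":[0.13,0.8,6],"angular":[0,0,0],"gripper":0.2}]'
python3 -m creep '[{"delta_pos":[0.3,1,1],"angular":[0,0,0],"gripper":0.2},{"delta_pos":[0.4,2,1],"angular":[0,0,0],"gripper":0.2},{"delta_pos":[0.4,2.5,1],"angular":[0,0,0],"gripper":0.2},{"delta_pos":[0.4,2.5,1],"angular":[0,0,0],"gripper":0.2},{"delta_pos":[0.4,2.5,1],"angular":[0,0,0],"gripper":0.2},{"delta_pos":[0.4,2.5,1],"angular":[0,0,0],"gripper":0.2}]'
python3 - <<'E'
from h import *
s=robot.get_state();print(s['tcp_pos'],s['force'])
p,d=vision.read_camera('wrist');cv2.imwrite('pics/w20.png',p[:,:,::-1])
P=cloud('wrist',d,s)
ok=np.ones(d.shape,bool);ok[235:]=0
for n,m in [('flange',(P[...,2]>.064)&(P[...,2]<.078)&(P[...,1]<.09)&(P[...,1]>-.01)&(abs(P[...,0]-.585)<.07)),('stop',(P[...,2]>.025)&(P[...,2]<.035)&(P[...,1]<.06)&(P[...,1]>-.02)&(abs(P[...,0]-.58)<.08))]:
    m=(m&ok).astype(np.uint8); m=cv2.morphologyEx(m,cv2.MORPH_OPEN,np.ones((3,3),np.uint8))>0
    if m.sum()>9: print(n,m.sum(),cv2.minAreaRect((P[m][:,:2]*1000).astype(np.float32)))
q,_=vision.read_camera('scene');cv2.imwrite('pics/s20.png',q[:,:,::-1])
cv2.imwrite('pics/s20c.png',cv2.resize(q[120:250,130:310,::-1],None,fx=4.4,fy=4.4,interpolation=cv2.INTER_CUBIC))
print(s['time_s'])
E
```

```text
time_s: 27.75
tcp_pos: [0.5869, 0.0704, 0.1434]
ee_rot: [[-0.001, -0.987, 0.158], [-0.001, 0.158, 0.987], [-1.0, 0.001, -0.002]]
force: [1.6, 0.4, 0.2]
opening: 0.051
time_s: 28.25
tcp_pos: [0.5967, 0.1326, 0.1659]
ee_rot: [[-0.002, -0.987, 0.158], [-0.001, 0.158, 0.987], [-1.0, 0.002, -0.002]]
force: [0.7, 0.2, -0.4]
opening: 0.0512
[0.59665114 0.13256861 0.16589548] [ 0.66982606  0.2226153  -0.37539364]
flange 972 ((582.3192138671875, 38.936771392822266), (8.007062911987305, 88.35423278808594), 80.84908294677734)
stop 1431 ((580.3275756835938, 27.354633331298828), (14.643189430236816, 129.44161987304688), 81.0589370727539)
28.25
```

View pics/w20.png

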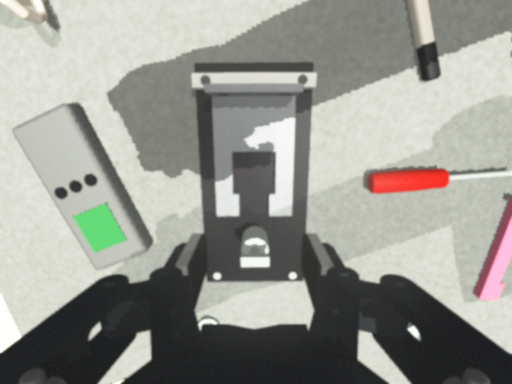

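View pics/s20c.png

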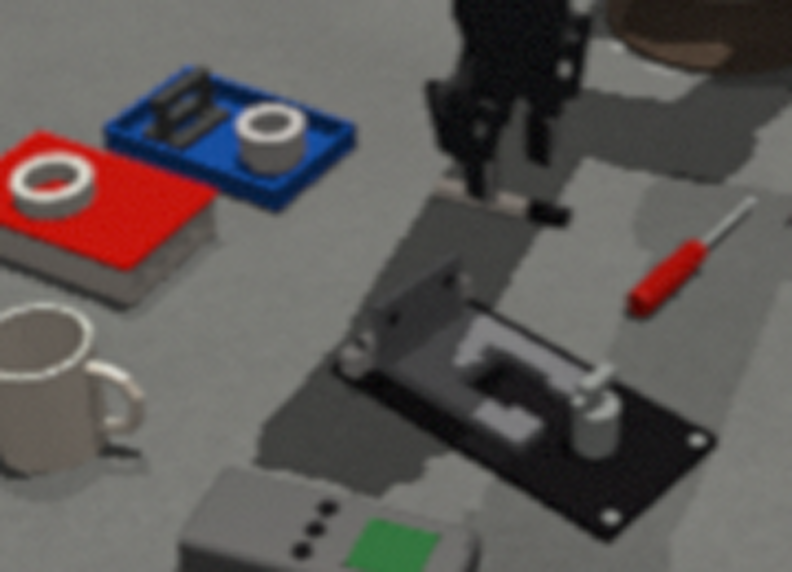

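The last look shows the flange square to the stop bar (80.85° against 81.06°). Their centres are 11.7 mm apart, against 11.5 mm for touching. The bracket is flat and off the stud, and both pieces are in the tray. Handing in.

```bash
python3 -c "
from plant import robot
print(robot.sign_off())"
```

```text
the job is handed in; nothing more can be done
None
```

The job is done and handed in, at about 28 s on the robot's clock of the 72 s allowed. I turned the nut about 77° clockwise into line with the T head, lifted it off and set it upright in the blue tray. The spacer followed into the tray. I then pushed the bracket along the board with two fingers until it met the stop bar, with about 14 N at contact, and backed the arm clear.

**Last checks:**
- **Bracket:** the flange is parallel to the stop bar within about 0.2°. Their centres are 11.7 mm apart, against 11.5 mm when touching. It is flat on the board and off the stud.
- **Tray:** the nut and spacer both stand inside it.
- **Other things:** those in the last pictures look where they were. I did not re-measure each one.
- **Forces:** the highest I read was about 14 N, and nothing was dropped.

**What disagreed:**
- **Fingertips:** they end about 32 to 46 mm short of the reported TCP, depending on the opening. My first grasp at the stated height closed on nothing above the bar. I measured the offset in the wrist and scene pictures and worked with it from then on.
- **One bad reading:** a picture matched with an arm pose from a different moment put the spacer about 6 mm off. I measured again with the arm still before gripping it.

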